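# Set the fingerboard on the planing rest and lock the depth stop

### The job

Get the black fingerboard ready for planing: lay it along the narrow sloping rail of the planing rest, centred and flat on it, with its wide end snug against the brass toe at the low end, and let go of it. Then gently lower the depth stop by its black knob until its ball end bears on the fingerboard, and after that swing the red-handled lever fully round to lock the stop; leave the other things on the bench where they are.

Things in the scene. Friction and masses are not known exactly. Their poses are not given: they have to be found in the camera images.
- board_center (a point): Centre (half-way up) of the fingerboard: a loose black ebony strip, flat on both sides, 270 mm long, 9 mm thick, about 0.06 kg. Its width tapers from 43 mm (wide end) to 24 mm (narrow end), 33 mm here; jaws closed on it can swing it by up to 2 degrees. x axis from the wide to the narrow end, y across, z out of its upper face. It starts flat on the bench, wide end roughly towards the robot.
- board_wide_end (a point): Middle of the wide end of the fingerboard, on its underside (135 mm along -x from board_center, 4.5 mm below it). Axes as board_center.
- board_narrow_end (a point): Middle of the narrow end of the fingerboard, on its underside (135 mm along +x from board_center). Axes as board_center.
- rest: Planing rest, fixed: plywood base 335 x 100 x 14 mm. Origin on the bench top; x axis level, towards the rail's high end, y left, z up. At x = 158 mm stands a 22 mm thick column; its grey arm reaches back over the rail from x = 174 to 84 mm, 30 mm wide, 195 to 220 mm above the bench (a lug at its right, to y = -58 mm). The fingerboard's narrow end goes under this arm.
- rail: Sloping cork-faced rail of the rest, 24 mm wide, 275 mm long, 18 degrees; a fingerboard laid on it stays where it is. Origin at its low end, mid-width, where its top face meets the brass toe, 125 mm along -x from the rest's origin, 55 mm up. x axis up the slope, y left across it, z square out of its top face. The toe's face is at x = 0; the toe stands 7 mm proud, 30 mm wide.
- stop_tip (a point): Centre of the ball end (radius 5 mm) of the depth stop: an upright steel rod, 8 mm thick, through the grey arm, on the rail's middle line, 103 mm along +x from the rest's origin, with a round black knob on top.
- stop_knob (a point): Centre of the flat top of the black knob (24 mm across, 16 mm high) of the depth stop, 105 mm above stop_tip.
- depth_stop (a joint): How far the depth stop is pushed down, m: 0 fully up, at most 0.056, straight down. It moves against about 3 N of friction and stays where it is left. It meets a seated fingerboard at about 0.045.
- lever_peg (a point): Centre of the upright red handle (12 mm thick, 36 mm tall) at the end of the locking lever, 55 mm from lever_pivot; half-way up its free part, with about 14 mm above this point and 18 mm of handle below it, down to the lever's arm.
- lever_pivot (a point): Point on the upright axis of the locking lever at the height of lever_peg, on the right side of the grey arm: 103 mm along +x and 45 mm along -y from the rest's origin.
- lock_lever (a joint): Angle of the locking lever, rad. At 0 it points right (from the pivot along -y of the rest, turned 10 degrees towards +x); it is unlocked near 0 and fully locked at 1.4, its end stop (pointing back down the slope, roughly -x). It grows as it turns clockwise seen from above; about 1.5 N at the handle turns it, and it stays where it is left.
- thumb_plane_1: Bystander: small brass finger plane, 25 x 50 x 30 mm, origin under its centre.
- spool_clamp_1: Bystander: wooden spool clamp standing upright, 30 mm thick, 85 mm tall, origin under its centre.
- spool_clamp_2: Bystander: another spool clamp, 30 mm thick, 85 mm tall, origin under its centre.
- wax_block: Bystander: yellow wax block, 35 x 60 x 22 mm, origin under its centre.
- rosin: Bystander: rosin cake on a wood block, 30 x 65 x 24 mm, origin under its centre.

How it is judged:
By the outcome, as a careful person would: the job done as asked, in the order asked, and still so for the second after the job is handed in, with the robot touching nothing.
It also fails if it takes over 72 s, if anything falls off the work surface, if the arm or the gripper's body presses on something with over 40 N, if the wrist force passes 120 N, or if a joint passes its speed limit or range.

### The arm

A 6-joint arm with a two-finger parallel gripper is mounted at the origin on a cart in front of the work surface, level with it; the furniture and walls round the work are solid. World frame = base frame: x ahead of the robot, y to its left, z up, the work surface at z = 0. Lengths are in m, angles in rad, forces in N, time in s.
With the tool pointing down it reaches from about 0.275 to 0.725 m from the base axis. Payload 5.6 kg.
Tool frame: the origin (TCP) lies on the centre line of the jaws, within the pads' length; the fingertips stand ahead of it and the grasp point (between the pads) lies 8 mm behind it (ctrl.tips_ahead is the z of the fingertips in the tool frame, in m); z points along the fingers, y is the direction in which the jaws open and shut (so a half turn about z gives the same grasp; the last joint's range is limited). The gripper opens to 85 mm and grips with 20 to 120 N. Pads are 22 mm wide; open, the fingers measure 114 mm over their backs; the gripper's body (76 mm by 85 mm) begins 54 mm behind the grasp point. The pads swing forward as they close: fully open they stand 13 mm farther back than shut.
Start: joints at [-0.997, 0.255, 0.108, 0, -1.424, -0.285], TCP at [0.157, -0.527, 0.242] pointing down, gripper open.
Joint ranges: [-2.95, 2.95], [-1.21, 1.97], [-1.09, 1.5], [-2.87, 1.71], [-2.94, -0.07], [-3.05, 3.05]. Speed limits (rad/s): [2.57, 2.57, 3.14, 3.14, 3.14, 3.14].

### API

Orientations are given as a unit quaternion [w, x, y, z].
In Python, from workcell import observe, grab_frame, camera_info, ctrl gives the robot as it stands.
- The arm moves only by the shell command python3 -m jog 'ROWS' [FORCE]. ROWS is JSON, a list of rows, each a list of 3 entries, a list of its own where there are three numbers: the shift along the tool's x, y, z in cm, then the turn, a rotation vector about the tool's x, y, z in degrees, then the closure, from 0 (fully open) to 1 (shut). In form: [[[x, y, z], [ax, ay, az], claw], ...]. A call has 1 to 8 rows; each row shifts and turns the pose as measured when the row begins, along the tool's axes as they then stand; what a row does not reach is not made up. A row lasts 1/8 s, in which the tool goes at most 62.5 mm and 10.7 degrees, less where a joint would pass 70% of its speed; a pose out of reach is approached as far as the arm can. A call with a gripper value outside its range is refused whole. The fingers move at their own pace and stop on an object; FORCE is the grip in N (left out, the last holds). Time passes only in rows, so rows that do not move let the fingers close. It gives the time, the measured TCP pose, the force and the opening at its end, in the units of the state.
- observe(): the state, without advancing time (a new reading comes with each control period).
- grab_frame(name): name is "scene" or "top"; returns the picture (420x560x3 uint8, red, green, blue); there is no depth.
- camera_info(name): a dict with "mtx" (3x3 intrinsics, pixels), "rvec" (rotation vector, rad) and "tvec" (3), from world to camera coordinates, as OpenCV has them. Camera axes: x right, y down, z forward; pixel columns grow to the right and rows downward; lengths in m; the calibration is good to about 2 mm. A picture is of the moment at which its call begins. camera_info takes no time and is no camera call.
- ctrl.hand_in(): hands the job in, once; it reports no verdict.
The state is a dict: "t": time; "qpos": joint angles; "joint_vel": joint speeds; "joint_efforts": joint torques, N m; "tool_pos": TCP position; "tcp_rot": TCP orientation; "force": force on the tool from outside, world axes, zero at the start; "moment": the same for the moment, N m; "width": opening from 0.0 (shut) to 1.0 (fully open).
Only numpy, scipy, OpenCV 4.12 (cv2) and the standard library are available. Lean on these libraries where they do the work, as an engineer would, in place of code of your own. Each camera call takes 0.05 s, during which the arm holds its last target.

## Working session

There is one attempt and no reset: what is moved stays moved. The work goes in short steps, Python scripts to look and compute and a shell command to move; the robot and the scene stay as the last step left them, time stands still between calls to the robot, and variables do not carry over. Pictures are saved under pics/ and viewed, and the job is handed in when it is done.

```bash
mkdir -p pics; ls
python3 - <<'E'
from workcell import observe, grab_frame, camera_info, ctrl
import cv2
for n in("scene","top"):
    im=grab_frame(n); cv2.imwrite(f"pics/{n}0.png",im[:,:,::-1]); print(camera_info(n))
print(observe(), ctrl.tips_ahead)
E
```

```text
pics
{'mtx': array([[519.42575328,   0.        , 279.6271212 ],
       [  0.        , 519.42575328, 212.08810446],
       [  0.        ,   0.        ,   1.        ]]), 'rvec': array([ 1.15595272, -2.13982668,  1.18452543]), 'tvec': array([0.21849354, 0.41756971, 1.22218432])}
{'mtx': array([[434.16736643,   0.        , 281.01586868],
       [  0.        , 434.16736643, 207.87607773],
       [  0.        ,   0.        ,   1.        ]]), 'rvec': array([ 2.1262982 , -2.13042855,  0.19464141]), 'tvec': array([-0.05690797,  0.52471356,  1.53119672])}
{'t': 0.1, 'qpos': array([-9.97404398e-01,  2.55708382e-01,  1.07131300e-01, -3.76238577e-04,
       -1.42389146e+00, -2.84611073e-01]), 'joint_vel': array([-0.00086487, -0.00095929,  0.00301357,  0.00177592,  0.00072996,
        0.00169519]), 'joint_efforts': array([-3.09294519e-03, -3.87605810e+01,  2.38469571e+01,  5.37811071e+00,
       -3.87754611e-03, -1.55829116e-05]), 'tool_pos': array([ 0.15655864, -0.52681471,  0.24148133]), 'tcp_rot': array([-1.78580569e-04, -1.43861771e-01,  9.89597422e-01,  8.37737542e-04]), 'force': array([0.09730269, 0.50389197, 0.65769707]), 'moment': array([-0.02168543, -0.00451423, -0.03608046]), 'width': 1.0034363396696242} 0.011
```

View pics/scene0.png

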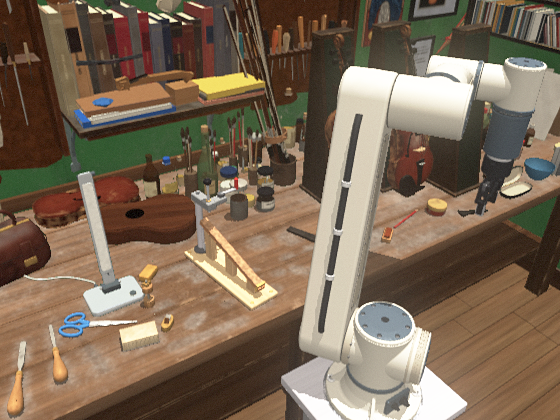

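View pics/top0.png

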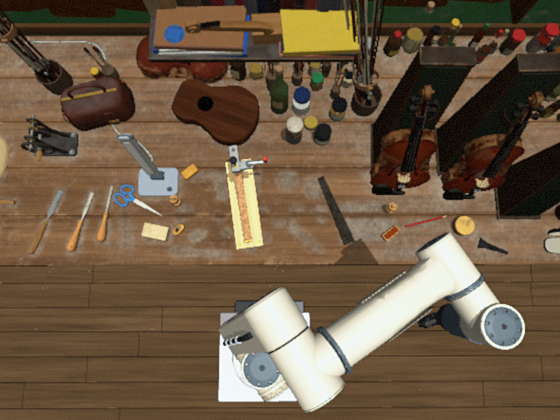

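The top view shows the rest at about (244,205), with the black board from (322,180) to (348,243). The scene view has the arm in front of the board. I'll zoom in on both.

```bash
cat > h.py <<'E'
import numpy as np, cv2
from workcell import observe, grab_frame, camera_info, ctrl
def cam(n):
    c=camera_info(n); R,_=cv2.Rodrigues(np.array(c['rvec'])); return c['mtx'],R,np.array(c['tvec']).reshape(3)
def ray(n,uv):
    K,R,t=cam(n); d=R.T@np.linalg.inv(K)@np.array([uv[0],uv[1],1.]); return -R.T@t,d
def onplane(n,uv,z=0.):
    o,d=ray(n,uv); return o+d*(z-o[2])/d[2]
def proj(n,p):
    K,R,t=cam(n); q=K@(R@np.array(p,float)+t); return q[:2]/q[2]
def crop(n,x0,y0,x1,y1,s,f,im=None):
    if im is None: im=grab_frame(n)
    cv2.imwrite(f,cv2.resize(im[y0:y1,x0:x1,::-1],None,fx=s,fy=s,interpolation=cv2.INTER_CUBIC))
    return im
E
python3 - <<'E'
from h import *
im=cv2.imread('pics/top0.png')[:,:,::-1]; crop('top',210,140,410,270,4,'pics/top0z.png',im)
im=cv2.imread('pics/scene0.png')[:,:,::-1]; crop('scene',170,170,330,310,4,'pics/scene0z.png',im)
E
```

```text
(no output)
```

View pics/top0z.png

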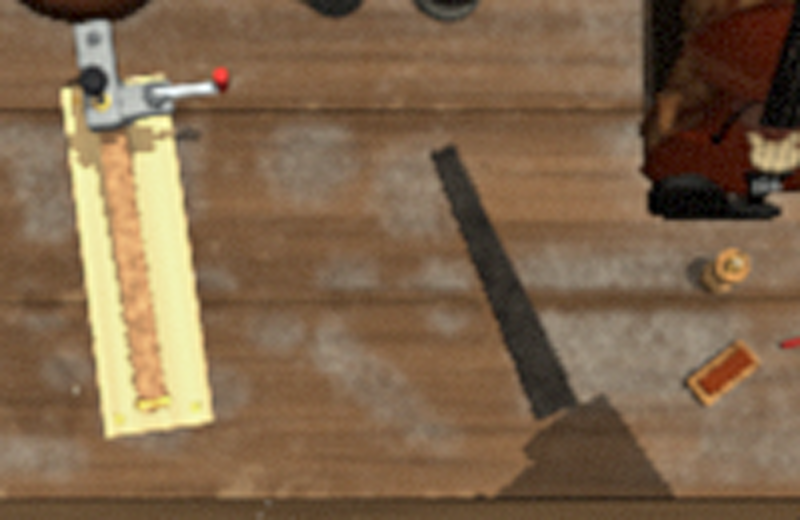

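View pics/scene0z.png

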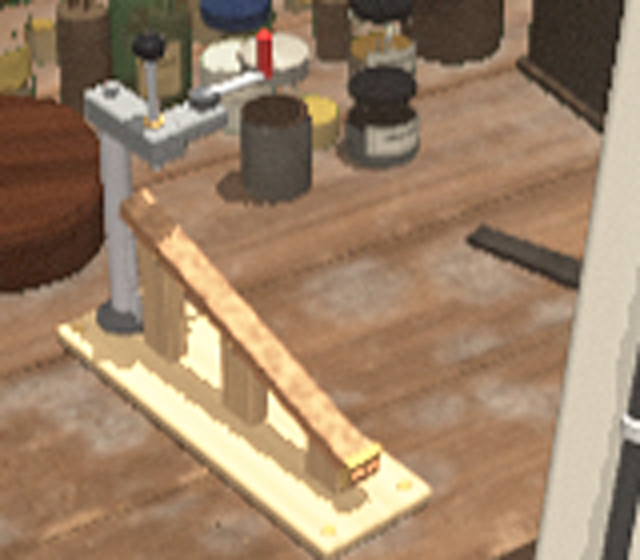

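Run:
```python
from h import *
bgr=cv2.imread('pics/top0.png'); hsv=cv2.cvtColor(bgr,cv2.COLOR_BGR2HSV)
# base
m=((hsv[...,0]>18)&(hsv[...,0]<36)&(hsv[...,2]>170)&(hsv[...,1]>50)).astype(np.uint8)
m[:, :220]=0; m[:,270:]=0; m[:150]=0; m[250:]=0
m=cv2.morphologyEx(m,cv2.MORPH_CLOSE,np.ones((9,9)))
c=max(cv2.findContours(m,0,2)[0],key=cv2.contourArea)
P=np.array([onplane('top',p[0].astype(float),.014)[:2] for p in c]).astype(np.float32)
print('base rect',cv2.minAreaRect(P),cv2.boxPoints(cv2.minAreaRect(P)))
# manual corners
f=lambda x,y:np.array([210+(x+.5)/4-.5,140+(y+.5)/4-.5])
for q in[(107,438),(213,420),(62,90)]: print(q,onplane('top',f(*q),.014))
v=hsv[...,2].astype(int)
for q in[(440,200),(500,300),(550,390),(600,440)]:
    u=f(*q).astype(int); print(u,bgr[u[1],u[0]])
for q in[(430,155),(457,146),(535,419),(580,402)]: print(q,onplane('top',f(*q),.009))
m=((v<75)&(hsv[...,1]<90)).astype(np.uint8); k=np.zeros_like(m); k[172:243,312:360]=m[172:243,312:360]
c=max(cv2.findContours(k,0,2)[0],key=cv2.contourArea)
P=np.array([onplane('top',p[0].astype(float),.009)[:2] for p in c]).astype(np.float32)
print(cv2.minAreaRect(P)); print(cv2.boxPoints(cv2.minAreaRect(P)))
```

```text
base rect ((0.5505343079566956, 0.08139880001544952), (0.33624598383903503, 0.10163921862840652), 8.282994270324707) [[0.3768439  0.10746808]
 [0.39148626 0.00688909]
 [0.7242247  0.05532952]
 [0.7095823  0.15590851]]
(107, 438) [0.37792364 0.10525689 0.014     ]
(213, 420) [0.39417926 0.00862565 0.014     ]
(62, 90) [0.70707014 0.15317809 0.014     ]
[319 189] [ 96 116 138]
[334 214] [40 50 54]
[347 237] [40 47 49]
[359 249] [47 65 86]
(430, 155) [ 0.64448635 -0.19451886  0.009     ]
(457, 146) [ 0.65319176 -0.22016697  0.009     ]
(535, 419) [ 0.39500744 -0.28665196  0.009     ]
(580, 402) [ 0.41057374 -0.32847441  0.009     ]
((0.5257238149642944, -0.2578071355819702), (0.26776543259620667, 0.039107248187065125), 21.792213439941406)
[[ 0.39414972 -0.28935373]
 [ 0.40866798 -0.32566625]
 [ 0.6572979  -0.22626054]
 [ 0.64277965 -0.18994802]]
```

```bash
cat >> h.py <<'E'
O=np.array([.5505,.0814,0]); YAW=np.radians(8.28)
def rest(x,y=0,z=0):
    c,s=np.cos(YAW),np.sin(YAW); return O+np.array([c*x-s*y,s*x+c*y,z])
S18,C18=np.sin(np.radians(18)),np.cos(np.radians(18))
def rail(x,y=0,z=0): return rest(-.125+C18*x-S18*z,y,.055+S18*x+C18*z)
E
python3 - <<'E'
from h import *
for n,(x0,y0,x1,y1) in {'top':(210,140,410,270),'scene':(170,170,330,310)}.items():
    im=cv2.imread(f'pics/{n}0.png'); z=cv2.resize(im[y0:y1,x0:x1],None,fx=4,fy=4,interpolation=cv2.INTER_CUBIC)
    def dot(p,col):
        u=proj(n,p); cv2.circle(z,(int(round((u[0]-x0+.5)*4-.5)),int(round((u[1]-y0+.5)*4-.5))),2,col,-1)
    for y in(-.012,.012):
        for x in(0,.275): dot(rail(x,y,0),(255,0,255))
    for x in(-.1675,.1675):
        for y in(-.05,.05): dot(rest(x,y,.014),(255,0,0))
    for y in(-.015,.015):
      for zz in(.195,.22): dot(rest(.084,y,zz),(0,255,0))
    dot(rest(.103,0,.2886),(0,255,255)) 
    dot(rest(.103,-.045,.24),(0,255,255))
    B=np.array([.526,-.2575,.009]); a=np.radians(22)
    for s,w in((-.135,.0215),(.135,.012)):
        for e in(-1,1): dot(B+[np.cos(a)*s-np.sin(a)*w*e,np.sin(a)*s+np.cos(a)*w*e,0],(0,0,255))
    cv2.imwrite(f'pics/{n}0d.png',z)
E
```

```text
(no output)
```

View pics/top0d.png

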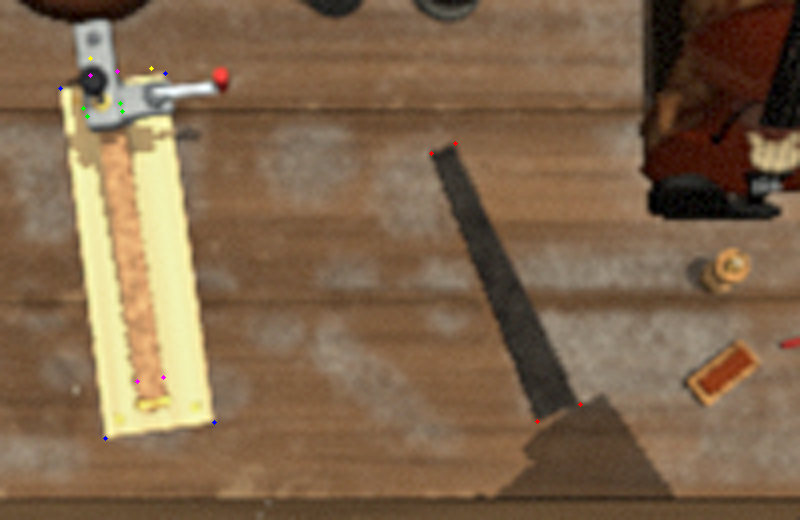

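View pics/scene0d.png

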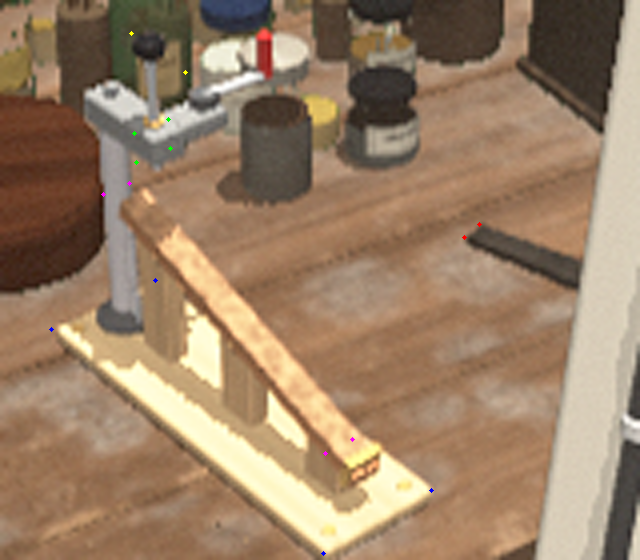

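The base outline fits, but the origin is not at the base's centre. I'll measure the toe and the column arm directly.

Run:
```python
from h import *
t=cv2.imread('pics/top0.png')[:,:,::-1]; s=cv2.imread('pics/scene0.png')[:,:,::-1]
A=lambda im,x0,y0,w,h,k:cv2.resize(im[y0:y0+h,x0:x0+w,::-1],None,fx=k,fy=k,interpolation=cv2.INTER_NEAREST)
cv2.imwrite('pics/z1.png',np.hstack([A(t,225,225,40,30,10),A(s,240,270,40,30,10)]))
cv2.imwrite('pics/z2.png',np.hstack([A(t,225,140,50,50,8),A(s,188,170,50,50,8)]))
```

```text
(no output)
```

View pics/z1.png

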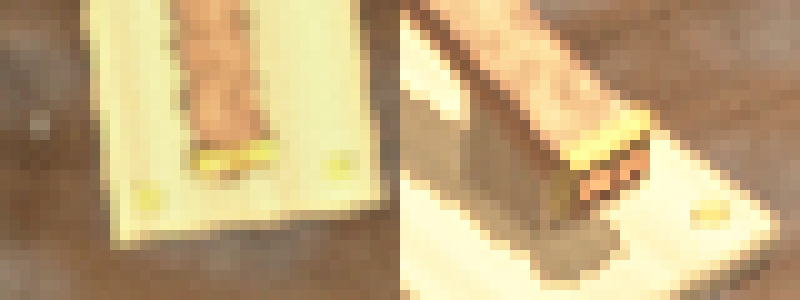

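View pics/z2.png

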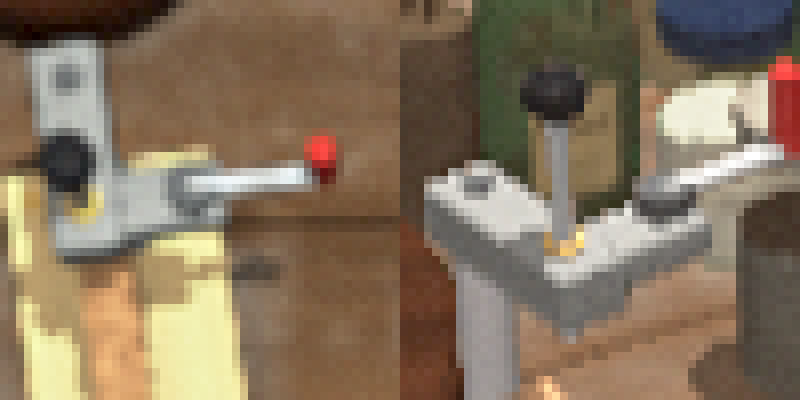

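```bash
cat >> h.py <<'E'
def tri(u1,u2,a='top',b='scene'):
    o1,d1=ray(a,u1);o2,d2=ray(b,u2);d1=d1/np.linalg.norm(d1);d2=d2/np.linalg.norm(d2)
    s=np.linalg.lstsq(np.c_[d1,-d2],o2-o1,rcond=None)[0]; p,q=o1+s[0]*d1,o2+s[1]*d2
    return (p+q)/2,np.linalg.norm(p-q)
def inrest(p):
    d=np.array(p)-O; c,s=np.cos(YAW),np.sin(YAW); return np.array([c*d[0]+s*d[1],-s*d[0]+c*d[1],d[2]])
E
python3 - <<'E'
from h import *
for n,u in(('top',(248,239)),('scene',(260,282.5))):
    p=onplane(n,u,.0617);print('toe',n,p,inrest(p))
p,e=tri((248,239),(260,282.5));print(p,e,inrest(p))
p,e=tri((233.0,159.9),(206.6,181.1));print('knob',p,e,inrest(p))
for n in('top','scene'):
    h=cv2.cvtColor(cv2.imread(f'pics/{n}0.png'),cv2.COLOR_BGR2HSV)
    m=(((h[...,0]<6)|(h[...,0]>174))&(h[...,1]>170)&(h[...,2]>110)).astype(np.uint8)
    N,l,s,c=cv2.connectedComponentsWithStats(m)
    for i in range(1,N):
        if s[i,4]>8 and 190<c[i][0]<280 and 140<c[i][1]<200: print(n,s[i],c[i])
E
```

```text
toe top [0.40972963 0.05973976 0.0617    ] [-0.14242231 -0.001162    0.0617    ]
toe scene [0.40634707 0.05731129 0.0617    ] [-0.14611933 -0.00307803  0.0617    ]
[0.4085617  0.05823178 0.06094671] 0.003972346101472308 [-0.14379523 -0.00248607  0.06094671]
knob [0.63431326 0.09268442 0.28559801] 0.001208849240805442 [ 0.08456467 -0.00090322  0.28559801]
top [263 157   4   4  14] [264.71428571 158.5       ]
scene [234 133   1  18  18] [234.  141.5]
scene [214 142   1   9   9] [214. 146.]
scene [234 177   4  12  32] [236.   182.25]
```

```bash
sed -i 's/^O=.*/O=np.array([.5505-.0175*.9896+.001*.144,.0814-.0175*.144-.001*.9896,0]); YAW=np.radians(8.28)/; ' h.py; sed -i '/^O=/!b' h.py
cat >> h.py <<'E'
from scipy.spatial.transform import Rotation as Rot
def st():
    o=observe(); q=o['tcp_rot']; return o,np.array(o['tool_pos']),Rot.from_quat([q[1],q[2],q[3],q[0]])
def toolR(yaw,pitch=0):
    """tool z down (tilted), x axis along board x(yaw) raised by pitch"""
    x=np.array([np.cos(yaw)*np.cos(pitch),np.sin(yaw)*np.cos(pitch),np.sin(pitch)])
    y=np.array([np.sin(yaw),-np.cos(yaw),0]); return Rot.from_matrix(np.c_[x,y,np.cross(x,y)])
def delta(p,R=None):
    o,p0,R0=st(); d=R0.inv().apply(np.array(p)-p0)*100
    r=np.degrees((R0.inv()*R).as_rotvec()) if R is not None else np.zeros(3)
    print('shift cm',d.round(2),'turn deg',r.round(2),'dist',np.linalg.norm(d).round(2),np.linalg.norm(r).round(1))
E
python3 - <<'E'
from h import *
print(O,rail(0),proj('top',rail(0,0,.007)))
o,p,R=st(); print(R.as_matrix().round(3))
delta([.526,-.2575,.10],toolR(np.radians(22)))
delta([.526,-.2575,.10],toolR(np.radians(22)+np.pi))
print(proj('top',[.37,-.4,.1]))
E
```

```text
[0.533326  0.0778904 0.       ] [0.40962899 0.05988905 0.055     ] [248.0392927  239.62963698]
[[-0.959 -0.285 -0.001]
 [-0.285  0.959  0.002]
 [ 0.     0.002 -1.   ]]
shift cm [-43.08  15.27  14.17] turn deg [-0.0000e+00 -1.5000e-01  1.7454e+02] dist 47.86 174.5
shift cm [-43.08  15.27  14.17] turn deg [ 0.1  -0.   -5.46] dist 47.86 5.5
[380.15310144 249.00751965]
```

```bash
python3 -m jog '[[[-5,1.8,0],[0,0,0],0],[[-5,1.8,0],[0,0,0],0],[[-5,1.8,0],[0,0,0],0],[[-5,1.8,0],[0,0,0],0],[[-5,1.8,0],[0,0,0],0],[[-5,1.8,0],[0,0,0],0],[[-5,1.8,0],[0,0,0],0],[[-5,1.8,0],[0,0,0],0]]' 40
python3 - <<'E'
from h import *
delta([.526,-.2575,.10],toolR(np.radians(22)+np.pi))
print(observe()['qpos'].round(2))
E
```

```text
t: 1.1
tool_pos: [0.5059, -0.2683, 0.2377]
tcp_rot: [-0.002, -0.14, 0.99, 0.004]
force: [0.0, -0.5, 0.5]
width: 0.995
shift cm [-2.28  0.37 13.77] turn deg [ 0.47 -0.2  -5.86] dist 13.96 5.9
[-0.22  0.31  0.17 -0.01 -1.44 -1.07]
```

```bash
python3 -m jog '[[[-2.2,0.4,3],[0.4,-0.2,-5.8],0],[[0,0,3],[0,0,0],0.3],[[0,0,3],[0,0,0],0.35],[[0,0,0],[0,0,0],0.35],[[0,0,0],[0,0,0],0.35]]'
python3 - <<'E'
from h import *
a=crop('top',300,160,400,260,5,'pics/t1.png');b=crop('scene',280,200,480,350,4,'pics/s1.png')
delta([.526,-.2575,.10],toolR(np.radians(22)+np.pi)); print(observe()['qpos'].round(2))
E
```

```text
t: 1.72
tool_pos: [0.5291, -0.2541, 0.1438]
tcp_rot: [-0.001, -0.195, 0.981, 0.001]
force: [0.2, 0.6, -0.3]
width: 0.65
shift cm [ 0.42 -0.22  4.38] turn deg [ 0.17 -0.07  0.44] dist 4.41 0.5
[-0.18  0.38  0.03 -0.   -1.22 -1.  ]
```

View pics/t1.png

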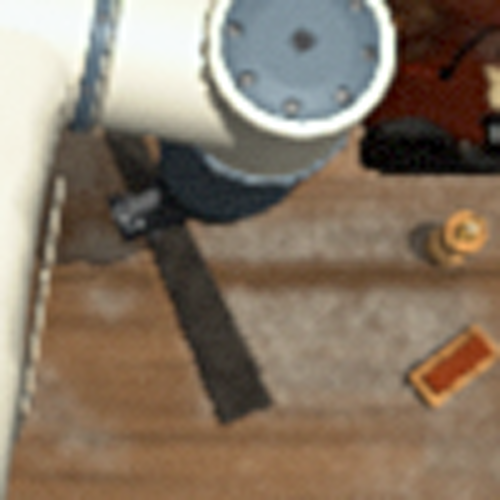

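View pics/s1.png

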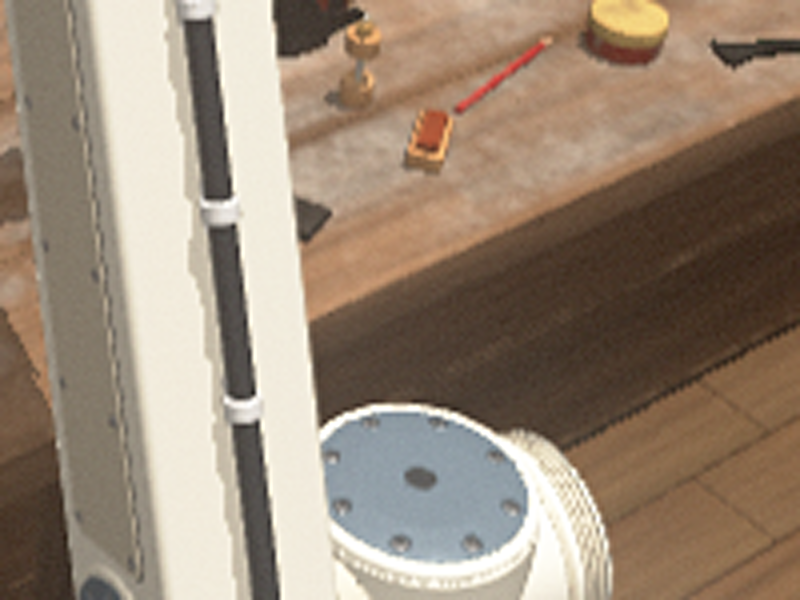

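The board's wide end is now clear of shadow in the top crop, with corners at about (222,423) and (272,403). I'll refine its pose.

Run:
```python
from h import *
f=lambda x,y:np.array([300+(x+.5)/5-.5,160+(y+.5)/5-.5])
P=[onplane('top',f(*q),.009)[:2] for q in((222,423),(272,403))]; P2=[onplane('top',f(*q),.009)[:2] for q in((150,240),(187,232))]
w=(P[0]+P[1])/2; print(P,w,np.linalg.norm(P[0]-P[1]))
n0=np.array([.6488,-.2073])
print('edge yaws',[np.degrees(np.arctan2(*(b-a)[::-1])) for a,b in zip(P,P2)])
d=n0-w; print(np.linalg.norm(d),np.degrees(np.arctan2(d[1],d[0])),(n0+w)/2)
```

```text
[array([ 0.39564614, -0.28896513]), array([ 0.41030153, -0.32616611])] [ 0.40297384 -0.30756562] 0.03998365907031604
edge yaws [np.float64(20.039064531730492), np.float64(24.85452123468357)]
0.26548765665507895 22.189174083216066 [ 0.52588692 -0.25743281]
```

```bash
python3 -m jog '[[[0.4,-0.2,3],[0.2,0,0.6],0.35],[[0,0,3],[0,0,0],0.35],[[0,0,3],[0,0,0],0.35],[[0,0,2],[0,0,0],0.35],[[0,0,0],[0,0,0],0.35],[[0,0,0],[0,0,0],0.35]]'
python3 - <<'E'
from h import *
delta([.526,-.2575,.0135],toolR(np.radians(22.2)+np.pi))
E
```

```text
t: 2.58
tool_pos: [0.5319, -0.2603, 0.0402]
tcp_rot: [0.007, -0.189, 0.982, -0.004]
force: [0.7, -1.1, 0.6]
width: 0.651
shift cm [0.48 0.51 2.66] turn deg [-0.65  0.67 -0.4 ] dist 2.75 1.0
```

```bash
python3 -m jog '[[[0.5,0.5,0],[-0.6,0.7,-0.4],0.35],[[0,0,0],[0,0,0],0.35]]'
python3 - <<'E'
from h import *
delta([.526,-.2575,.0135],toolR(np.radians(22.2)+np.pi))
E
```

```text
t: 2.82
tool_pos: [0.5263, -0.2577, 0.0424]
tcp_rot: [0.001, -0.193, 0.981, -0.001]
force: [-0.2, -0.1, 0.7]
width: 0.65
shift cm [0.02 0.04 2.89] turn deg [-0.14  0.09  0.04] dist 2.89 0.2
```

```bash
python3 -m jog '[[[0,0,1],[0,0,0],0.35],[[0,0,1],[0,0,0],0.35],[[0,0,0.5],[0,0,0],0.35],[[0,0,0],[0,0,0],0.35]]'
python3 - <<'E'
from h import *
delta([.526,-.2575,.0135],toolR(np.radians(22.2)+np.pi))
E
```

```text
t: 3.32
tool_pos: [0.5261, -0.2577, 0.0156]
tcp_rot: [0.001, -0.193, 0.981, -0.001]
force: [-0.8, -0.3, 0.0]
width: 0.653
shift cm [0.01 0.02 0.21] turn deg [-0.13  0.08  0.03] dist 0.21 0.2
```

```bash
python3 -m jog '[[[0,0,0.2],[0,0,0],0.35],[[0,0,0],[0,0,0],0.5],[[0,0,0],[0,0,0],0.6],[[0,0,0],[0,0,0],0.8],[[0,0,0],[0,0,0],0.8],[[0,0,0],[0,0,0],0.8]]' 40
```

```text
t: 4.08
tool_pos: [0.5267, -0.2579, 0.0142]
tcp_rot: [0.002, -0.193, 0.981, -0.001]
force: [0.6, -0.5, 0.1]
width: 0.371
```

```bash
python3 -m jog '[[[0,0,0],[0,0,0],0.8],[[0,0,-1],[0,0,0],0.8],[[0,0,-3],[0,0,0],0.8],[[0,0,-4],[0,0,0],0.8],[[0,0,-4],[0,0,0],0.8],[[0,0,-4],[0,0,0],0.8],[[0,0,0],[0,0,0],0.8],[[0,0,0],[0,0,0],0.8]]' 50
python3 - <<'E'
from h import *
a=crop('top',280,160,400,260,5,'pics/t2.png')
E
```

```text
t: 5.08
tool_pos: [0.5251, -0.2573, 0.1814]
tcp_rot: [0.001, -0.193, 0.981, -0.001]
force: [0.4, 0.6, -1.4]
width: 0.366
```

View pics/t2.png

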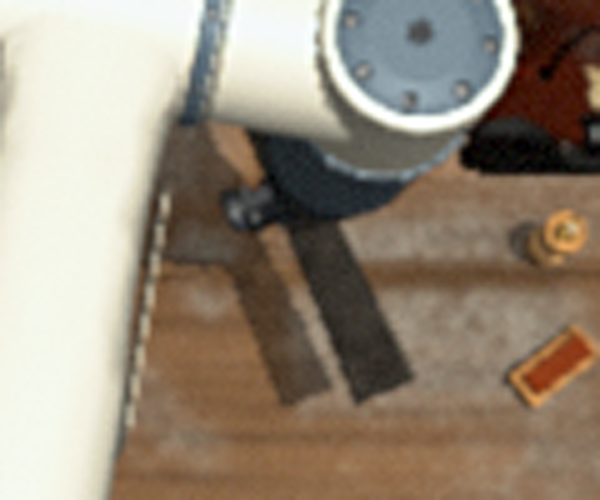

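Run:
```python
from h import *
f=lambda x,y:np.array([280+(x+.5)/5-.5,160+(y+.5)/5-.5])
P=[onplane('top',f(*q),.176)[:2] for q in((355,405),(413,378),(288,225),(350,225))]
w=(P[0]+P[1])/2; print(P,w,np.linalg.norm(P[0]-P[1]))
o,p,R=st(); d=p[:2]-w; print(np.linalg.norm(d),np.degrees(np.arctan2(d[1],d[0])), R.as_matrix()[:,0])
c=onplane('top',f(413,378),.176)
delta([.43,-.2573,.23],toolR(np.radians(22.2)+np.pi))
T=rail(.035,0,.0142+.02); print(T)
```

```text
[array([ 0.39135842, -0.28634037]), array([ 0.40914385, -0.32516836]), array([ 0.51201211, -0.2452802 ]), array([ 0.51194127, -0.28671705])] [ 0.40025113 -0.30575436] 0.04270754919629373
0.1340001528352606 21.069590662383316 [-0.92570266 -0.37824558 -0.00220764]
shift cm [ 8.8   3.61 -4.86] turn deg [-0.19  0.13  0.02] dist 10.68 0.2
[0.43211077 0.06316078 0.09834173]
```

```bash
python3 -m jog '[[[2.2,0.9,-1.2],[0,0,0],0.8],[[2.2,0.9,-1.2],[0,0,0],0.8],[[2.2,0.9,-1.2],[0,0,0],0.8],[[2.2,0.9,-1.2],[0,0,0],0.8],[[1,0.4,-0.5],[0,0,0],0.8],[[0,0,0],[0,0,0],0.8]]'
python3 - <<'E'
from h import *
delta([.425,.055,.23],toolR(YAW+np.pi)); print(observe()['qpos'].round(2))
E
```

```text
t: 5.88
tool_pos: [0.4139, -0.2563, 0.2295]
tcp_rot: [-0.004, -0.193, 0.981, 0.002]
force: [0.6, 0.8, -0.2]
width: 0.36
shift cm [-1.281e+01  2.840e+01 -1.000e-02] turn deg [ 0.24 -0.49 13.95] dist 31.15 14.0
[-0.23  0.14 -0.07  0.   -1.37 -0.95]
```

```bash
python3 -m jog '[[[-1.5,3.5,0],[0,0,1.7],0.8],[[-1.4,3.6,0],[0,0,1.7],0.8],[[-1.3,3.6,0],[0,0,1.7],0.8],[[-1.2,3.6,0],[0,0,1.7],0.8],[[-1.1,3.7,0],[0,0,1.7],0.8],[[-1,3.7,0],[0,0,1.7],0.8],[[-0.9,3.7,0],[0,0,1.7],0.8],[[0,0,0],[0,0,0],0.8]]'
python3 - <<'E'
from h import *
delta(rail(.035,0,.10),toolR(YAW+np.pi)); delta(rail(.035,0,.10),toolR(YAW+np.pi,-np.radians(18)));print(observe()['qpos'].round(2))
E
```

```text
t: 6.88
tool_pos: [0.4235, 0.0218, 0.2223]
tcp_rot: [-0.01, -0.086, 0.996, 0.002]
force: [0.3, -0.4, -0.8]
width: 0.364
shift cm [0.35 3.95 6.16] turn deg [ 0.28 -1.16  1.62] dist 7.33 2.0
shift cm [0.35 3.95 6.16] turn deg [  0.53 -19.16   1.57] dist 7.33 19.2
[ 0.42  0.03 -0.21 -0.01 -1.35 -1.81]
```

```bash
python3 -m jog '[[[0.1,1,0],[0.1,-4,0.4],0.8],[[0.1,1,0],[0.1,-4,0.4],0.8],[[0.1,1,0],[0.1,-4,0.4],0.8],[[0,0.9,0],[0.1,-4,0.4],0.8],[[0,0,0],[0,-3,0],0.8],[[0,0,0],[0,0,0],0.8]]'
python3 - <<'E'
from h import *
delta(rail(.035,0,.0142+.02),toolR(YAW+np.pi,-np.radians(18)))
a=crop('top',200,140,320,260,5,'pics/t3.png');crop('scene',170,150,330,310,4,'pics/s3.png')
E
```

```text
t: 7.62
tool_pos: [0.4154, 0.0602, 0.218]
tcp_rot: [0.156, -0.071, 0.985, 0.01]
force: [1.3, 0.3, -0.9]
width: 0.364
shift cm [ 2.07  0.08 11.91] turn deg [-0.1  -0.06  0.04] dist 12.08 0.1
```

View pics/t3.png

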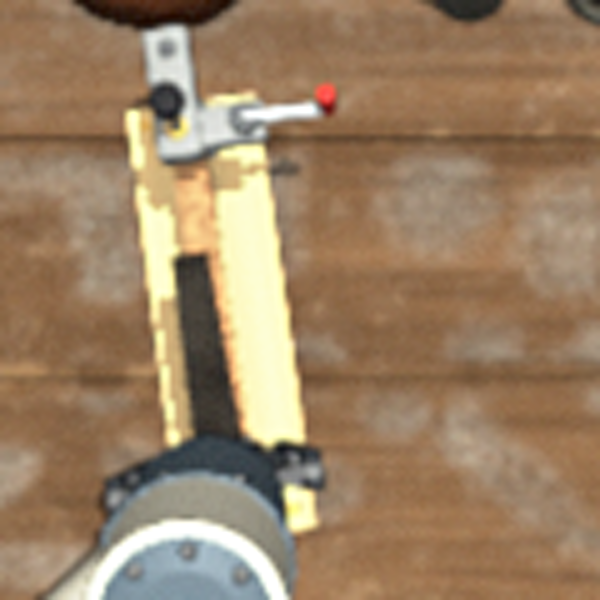

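View pics/s3.png

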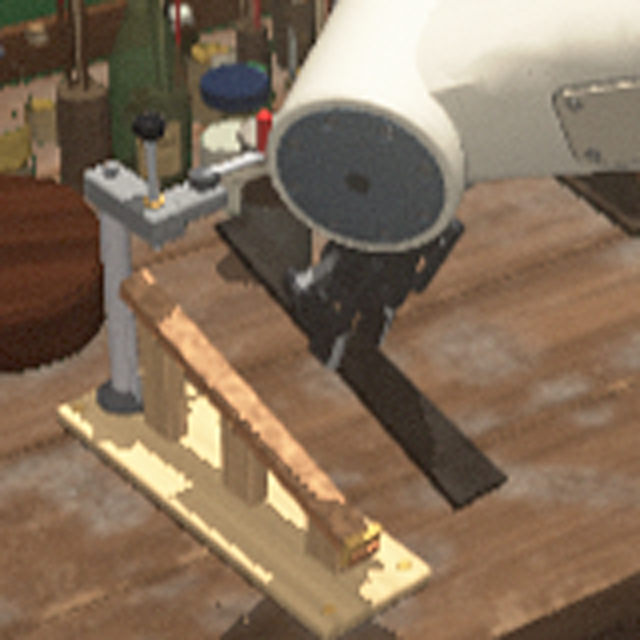

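The board is held level with the rail's slope. Its narrow end is at (175–208,255) in the top crop and its wide end at (458–505,480–507) in the scene crop. Next I'll measure it in the tool frame.

```bash
cat >> h.py <<'E'
def intool(n,uv,zt=.0052):
    o,p,R=st(); c,d=ray(n,uv); c=R.inv().apply(c-p); d=R.inv().apply(d); return (c+d*(zt-c[2])/d[2])*1000
E
python3 - <<'E'
from h import *
ft=lambda x,y:np.array([200+(x+.5)/5-.5,140+(y+.5)/5-.5]); fs=lambda x,y:np.array([170+(x+.5)/4-.5,150+(y+.5)/4-.5])
for q in((175,257),(209,253),(191,437),(240,437)): print('t',intool('top',ft(*q)).round(1))
for q in((458,500),(505,478),(215,222)): print('s',intool('scene',fs(*q)).round(1))
E
```

```text
t [-133.1   11.     5.2]
t [-132.5  -10.7    5.2]
t [-17.1  18.4   5.2]
t [-12.5 -12.6   5.2]
s [133.5  17.2   5.2]
s [136.4 -20.9   5.2]
s [-132.8   12.     5.2]
```

```bash
python3 -m jog '[[[0.6,0.1,3],[0,0,0],0.8],[[0.5,0,3],[0,0,0],0.8],[[0.5,0,3],[0,0,0],0.8],[[0.4,0,2.4],[0,0,0],0.8],[[0,0,0],[0,0,0],0.8],[[0,0,0],[0,0,0],0.8]]'
python3 - <<'E'
from h import *
delta(rail(.035,0,.0142+.02),toolR(YAW+np.pi,-np.radians(18)));delta(rail(.138,0,.0142+.018),toolR(YAW+np.pi,-np.radians(18)))
a=crop('top',200,140,320,260,5,'pics/t4.png');crop('scene',170,150,330,310,4,'pics/s4.png')
E
```

```text
t: 8.48
tool_pos: [0.4377, 0.0639, 0.1027]
tcp_rot: [0.155, -0.069, 0.985, 0.009]
force: [0.2, -0.5, -0.2]
width: 0.362
shift cm [0.67 0.01 0.24] turn deg [-0.24 -0.16 -0.2 ] dist 0.71 0.4
shift cm [-9.63  0.04  0.41] turn deg [-0.24 -0.16 -0.2 ] dist 9.64 0.4
```

View pics/t4.png

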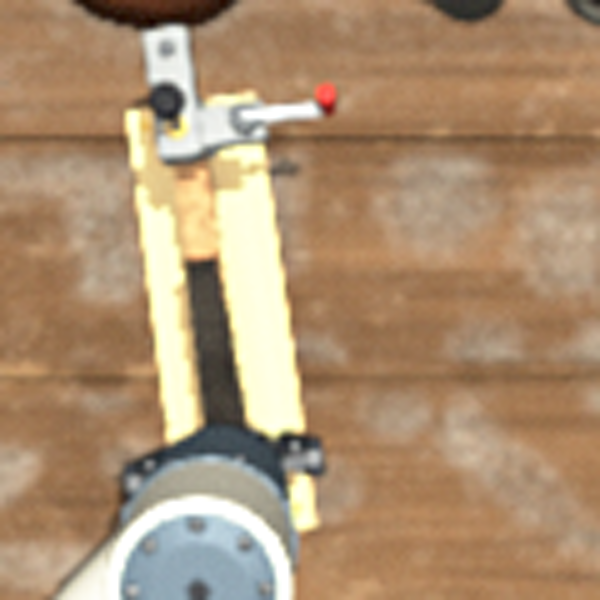

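View pics/s4.png

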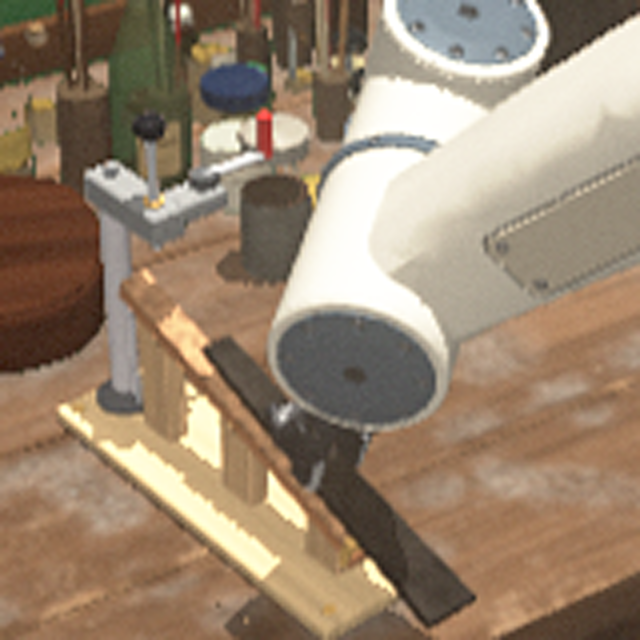

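```bash
cat >> h.py <<'E'
def inrail(n,uv,zr=0.):
    M=np.c_[rail(1)-rail(0),rail(0,1)-rail(0),rail(0,0,1)-rail(0)]; c,d=ray(n,uv); c=M.T@(c-rail(0)); d=M.T@d
    return (c+d*(zr-c[2])/d[2])*1000
E
python3 - <<'E'
from h import *
ft=lambda x,y:np.array([200+(x+.5)/5-.5,140+(y+.5)/5-.5])
im=cv2.imread('pics/t4.png')
import sys
for r in (200,225,250): 
    row=im[r]; print(r,[ (x,tuple(row[x])) for x in range(165,230,5)])
for q in((177,200),(214,200),(180,235),(217,235)): print(inrail('top',ft(*q)).round(1))
for q in((189,263),(220,261)): print('board',inrail('top',ft(*q),29).round(1), intool('top',ft(*q)).round(1))
t=cv2.imread('pics/top0.png')
E
```

```text
200 [(165, (np.uint8(133), np.uint8(194), np.uint8(223))), (170, (np.uint8(136), np.uint8(196), np.uint8(223))), (175, (np.uint8(140), np.uint8(203), np.uint8(237))), (180, (np.uint8(147), np.uint8(216), np.uint8(251))), (185, (np.uint8(152), np.uint8(223), np.uint8(254))), (190, (np.uint8(151), np.uint8(223), np.uint8(253))), (195, (np.uint8(154), np.uint8(224), np.uint8(253))), (200, (np.uint8(160), np.uint8(229), np.uint8(254))), (205, (np.uint8(164), np.uint8(234), np.uint8(255))), (210, (np.uint8(143), np.uint8(212), np.uint8(249))), (215, (np.uint8(156), np.uint8(226), np.uint8(247))), (220, (np.uint8(209), np.uint8(253), np.uint8(254))), (225, (np.uint8(228), np.uint8(255), np.uint8(255)))]
225 [(165, (np.uint8(230), np.uint8(255), np.uint8(255))), (170, (np.uint8(210), np.uint8(255), np.uint8(255))), (175, (np.uint8(153), np.uint8(220), np.uint8(235))), (180, (np.uint8(131), np.uint8(195), np.uint8(233))), (185, (np.uint8(151), np.uint8(218), np.uint8(251))), (190, (np.uint8(165), np.uint8(235), np.uint8(255))), (195, (np.uint8(157), np.uint8(228), np.uint8(254))), (200, (np.
[... 510 characters left out ...]
8(223), np.uint8(241))), (185, (np.uint8(138), np.uint8(204), np.uint8(244))), (190, (np.uint8(153), np.uint8(223), np.uint8(255))), (195, (np.uint8(162), np.uint8(236), np.uint8(255))), (200, (np.uint8(161), np.uint8(235), np.uint8(255))), (205, (np.uint8(155), np.uint8(230), np.uint8(255))), (210, (np.uint8(146), np.uint8(217), np.uint8(255))), (215, (np.uint8(129), np.uint8(200), np.uint8(249))), (220, (np.uint8(162), np.uint8(231), np.uint8(250))), (225, (np.uint8(212), np.uint8(255), np.uint8(255)))]
[217.1  13.7   0. ]
[213.4 -11.9   0. ]
[192.5  15.4   0. ]
[188.8 -10.2   0. ]
board [ 2686.6 -1896.3 29000. ] [-133.1   10.4    5.2]
board [ 2717.4 -1505.2 29000. ] [-131.5  -10.8    5.2]
```

Run:
```python
from h import *
b=cv2.imread('pics/top0.png').astype(int)
for r in (186,195,205,215,225,235):
    row=b[r,222:272]; sat=(row[:,1])/(row[:,2]+1) # G/R : cork lower
    idx=[i+222 for i in range(50) if 0.55<sat[i]<0.80 and row[i,2]>150]
    i0,i1=min(idx),max(idx)
    print(r,i0,i1,[round(float(s),2) for s in sat[max(0,i0-226):i1-219]], inrail('top',(i0-.5,r))[:2].round(1),inrail('top',(i1+.5,r))[:2].round(1))
```

```text
186 236 242 [0.98, 0.98, 0.93, 0.85, 0.77, 0.76, 0.77, 0.76, 0.73, 0.74, 0.73, 0.81, 0.91] [194.6  15.4] [191.1  -8.8]
195 238 244 [0.97, 0.98, 0.93, 0.82, 0.75, 0.73, 0.76, 0.77, 0.76, 0.77, 0.79, 0.91, 0.95] [162.3  13.3] [158.7 -11. ]
205 239 245 [0.96, 0.98, 0.97, 0.89, 0.77, 0.75, 0.75, 0.73, 0.74, 0.73, 0.76, 0.86, 0.95] [126.7  15.2] [123.1  -9.2]
215 241 246 [0.97, 0.98, 0.94, 0.83, 0.76, 0.73, 0.73, 0.75, 0.79, 0.78, 0.8, 0.89] [90.4 13.6] [87.3 -7.4]
225 242 248 [0.97, 0.99, 0.97, 0.92, 0.8, 0.74, 0.74, 0.75, 0.78, 0.75, 0.75, 0.85, 0.95] [54.4 15.5] [50.7 -9.1]
235 244 250 [0.98, 0.98, 0.94, 0.83, 0.77, 0.76, 0.78, 0.74, 0.72, 0.74, 0.79, 0.91, 0.95] [17.6 13.9] [ 13.9 -10.7]
```

Run:
```python
from h import *
for r,c in((186,239.2),(195,240.6),(205,242.1),(225,245.3),(235,246.65)): print(inrail('top',(c,r))[:2].round(1))
print('cam',ray('top',(0,0))[0])
ft=lambda x,y:np.array([200+(x+.5)/5-.5,140+(y+.5)/5-.5])
for q in((189,263),(220,261),(202,405),(241,405)): print('board',inrail('top',ft(*q),.029)[:2].round(1))
```

```text
[192.8   2.6]
[160.7   2.5]
[124.9   2.6]
[52.4  2.2]
[16.   2.8]
cam [ 0.24215129 -0.05370942  1.60050126]
board [174.6  10.2]
board [172.9 -11.1]
board [75.2 16.3]
board [ 71.3 -10.5]
```

```bash
python3 -m jog '[[[-2,0,0.1],[-0.2,-0.2,-0.2],0.8],[[-2,0,0.1],[0,0,0],0.8],[[-2,0,0.1],[0,0,0],0.8],[[-2,0,0],[0,0,0],0.8],[[-1.2,0,0],[0,0,0],0.8],[[0,0,0],[0,0,0],0.8],[[0,0,0],[0,0,0],0.8]]'
python3 - <<'E'
from h import *
delta(rail(.138,0,.0142+.018),toolR(YAW+np.pi,-np.radians(18)))
a=crop('top',200,140,320,260,5,'pics/t5.png');crop('scene',170,150,330,310,4,'pics/s5.png')
E
```

```text
t: 9.45
tool_pos: [0.5299, 0.0788, 0.1369]
tcp_rot: [0.162, -0.072, 0.984, 0.014]
force: [0.2, 0.9, -0.5]
width: 0.361
shift cm [ 0.31 -0.14  0.8 ] turn deg [0.27 0.71 0.  ] dist 0.87 0.8
```

View pics/t5.png

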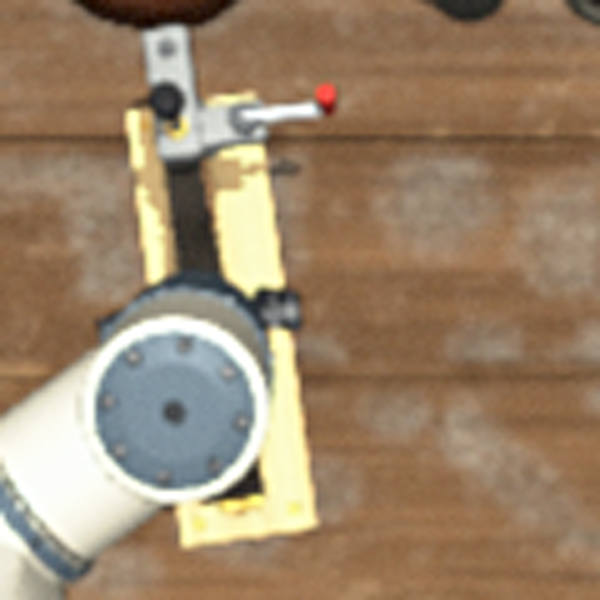

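View pics/s5.png

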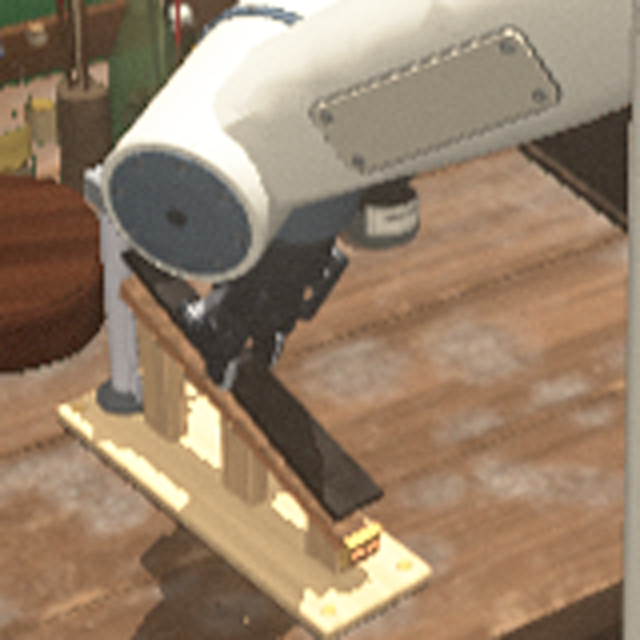

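Run:
```python
from h import *
ft=lambda x,y:np.array([200+(x+.5)/5-.5,140+(y+.5)/5-.5]); fs=lambda x,y:np.array([170+(x+.5)/4-.5,150+(y+.5)/4-.5])
for n,q in(('top',(243.5,239.3)),('top',(252.5,238)),('scene',(256,285)),('scene',(264,280.3))): print('toe',n,inrail(n,q,.007)[:2].round(1))
for q in((171,163),(204,163),(176,265),(218,265),(258,492)): print('t',inrail('top',ft(*q),.035)[:2].round(1))
for q in((330,518),(383,492)): print('s',inrail('scene',fs(*q),.035)[:2].round(1))
o,p,R=st(); M=np.c_[rail(1)-rail(0),rail(0,1)-rail(0),rail(0,0,1)-rail(0)]; print(M.T@(p-rail(0)))
t=cv2.imread('pics/t5.png'); cv2.imwrite('pics/t5z.png',cv2.resize(t[150:290,140:300],None,fx=4,fy=4,interpolation=cv2.INTER_NEAREST))
```

```text
toe top [ 3.6 15.7]
toe top [  3.5 -16.5]
toe scene [-1.8 12.6]
toe scene [ -1.3 -17. ]
t [244.6  11.6]
t [241.4 -10.7]
t [175.   18.8]
t [170.9  -9.6]
t [  9.7 -13.4]
s [ 6.6 26.8]
s [  4.5 -19. ]
[0.14097376 0.00142137 0.04021035]
```

View pics/t5z.png

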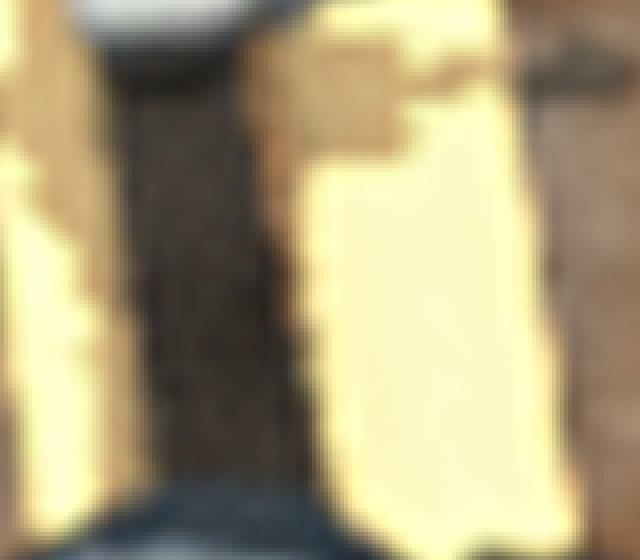

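```bash
python3 -m jog '[[[0,0,0.7],[0.2,0.7,0],0.8],[[0,0,0.7],[0,0,0],0.8],[[0,0,0.7],[0,0,0],0.8],[[0,0,0],[0,0,0],0.8]]'
python3 - <<'E'
from h import *
delta(rail(.138,0.001,.0142+.003),toolR(YAW+np.pi,-np.radians(18)))
a=grab_frame('top');b=grab_frame('scene')
np.save('t6.npy',a);np.save('s6.npy',b)
A=lambda im,x0,y0,w,h,k:cv2.resize(im[y0:y0+h,x0:x0+w,::-1],None,fx=k,fy=k,interpolation=cv2.INTER_NEAREST)
cv2.imwrite('pics/t6.png',np.hstack([A(a,225,165,40,40,10),A(a,225,215,40,40,10)]))
cv2.imwrite('pics/s6.png',np.hstack([A(b,195,205,50,70,8),A(b,230,240,50,70,8)]))
E
```

```text
t: 10.05
tool_pos: [0.5356, 0.0796, 0.1146]
tcp_rot: [0.155, -0.072, 0.985, 0.011]
force: [0.5, 0.2, -0.3]
width: 0.368
shift cm [ 0.17 -0.04  0.01] turn deg [ 0.03 -0.13  0.04] dist 0.17 0.1
```

View pics/t6.png

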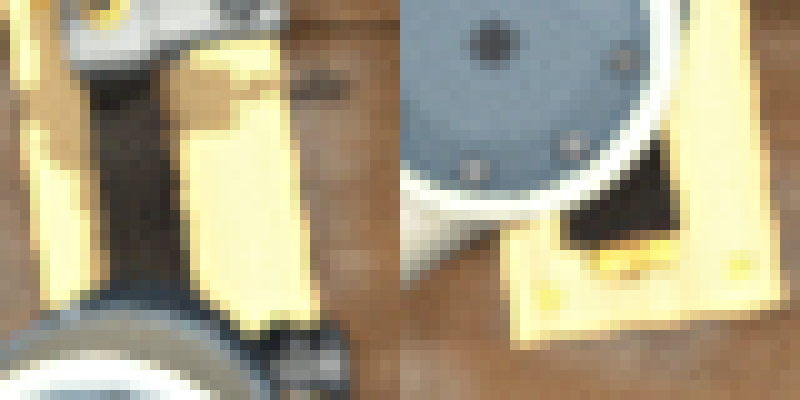

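View pics/s6.png

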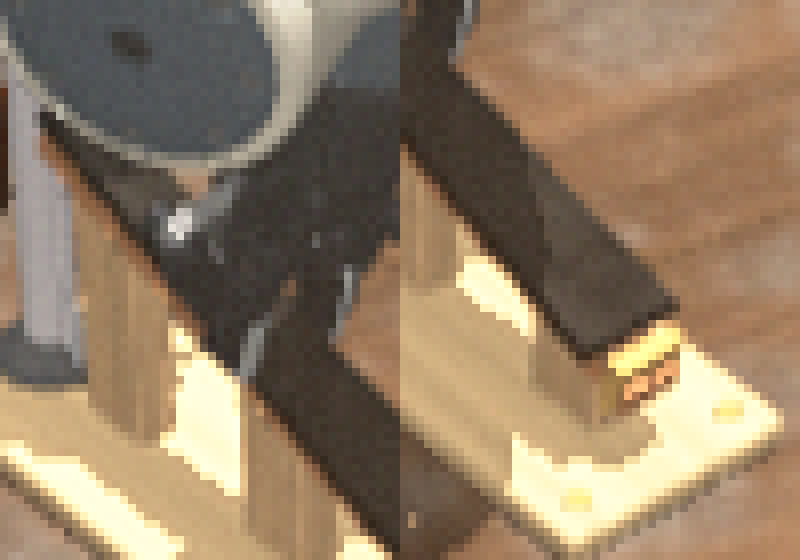

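```bash
python3 -m jog '[[[0,-0.1,0.1],[0,0,-0.7],0.8],[[0,0,0.1],[0,0,0],0.8],[[0,0,0],[0,0,0],0.8]]'
python3 - <<'E'
from h import *
delta(rail(.138,0.000,.0142),toolR(YAW+np.pi+np.radians(.7),-np.radians(18)));print(observe()['force'],observe()['moment'])
a=grab_frame('top')
A=lambda im,x0,y0,w,h,k:cv2.resize(im[y0:y0+h,x0:x0+w,::-1],None,fx=k,fy=k,interpolation=cv2.INTER_NEAREST)
cv2.imwrite('pics/t7.png',np.hstack([A(a,225,165,40,40,10),A(a,225,215,40,40,10)]))
E
```

```text
t: 10.52
tool_pos: [0.537, 0.0789, 0.114]
tcp_rot: [0.156, -0.078, 0.985, 0.011]
force: [0.1, -0.7, -1.2]
width: 0.362
shift cm [ 0.27 -0.05  0.21] turn deg [-0.15  0.    0.13] dist 0.35 0.2
[ 0.06659697 -0.69598875 -1.19262314] [-1.20849975e-01  1.01037708e+00  8.43753650e-04]
```

View pics/t7.png

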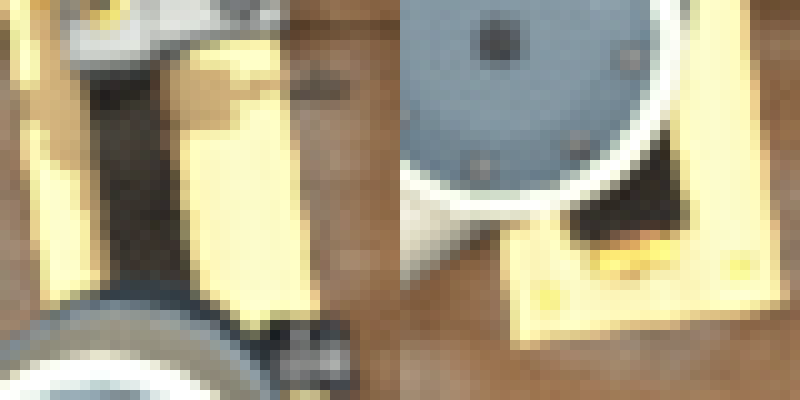

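```bash
for i in 1; do python3 -m jog '[[[0,-0.05,0.1],[0,0,0],0.8],[[0,0,0],[0,0,0],0.8]]'; python3 -c "
from h import *
delta(rail(.138,0,.0142));print(observe()['force'].round(2),observe()['moment'].round(2))"; done; python3 -m jog '[[[0,0,0.1],[0,0,0],0.8],[[0,0,0],[0,0,0],0.8]]'; python3 -c "
from h import *
delta(rail(.138,0,.0142));print(observe()['force'].round(2),observe()['moment'].round(2))"
```

```text
t: 10.82
tool_pos: [0.5375, 0.0785, 0.1132]
tcp_rot: [0.156, -0.078, 0.985, 0.011]
force: [-0.1, -0.6, -0.0]
width: 0.367
shift cm [0.28 0.   0.12] turn deg [0. 0. 0.] dist 0.31 0.0
[-0.14 -0.63 -0.04] [-0.14  0.95  0.01]
t: 11.08
tool_pos: [0.5378, 0.0786, 0.1128]
tcp_rot: [0.156, -0.078, 0.985, 0.011]
force: [-0.1, -0.5, -1.3]
width: 0.367
shift cm [0.3  0.   0.07] turn deg [0. 0. 0.] dist 0.31 0.0
[-0.14 -0.53 -1.3 ] [-0.15  1.01 -0.03]
```

```bash
python3 -m jog '[[[0,0,0.15],[0,0,0],0.8],[[0,0,0],[0,0,0],0.8]]'; python3 -c "
from h import *
delta(rail(.138,0,.0142));print(observe()['force'].round(2),observe()['moment'].round(2))";  python3 -m jog '[[[0,0,0.15],[0,0,0],0.8],[[0,0,0],[0,0,0],0.8]]'; python3 -c "
from h import *
delta(rail(.138,0,.0142));print(observe()['force'].round(2),observe()['moment'].round(2))"
```

```text
t: 11.32
tool_pos: [0.5379, 0.0786, 0.113]
tcp_rot: [0.157, -0.078, 0.984, 0.011]
force: [-0.4, -0.1, -1.1]
width: 0.367
shift cm [ 0.32 -0.    0.09] turn deg [0. 0. 0.] dist 0.33 0.0
[-0.37 -0.15 -1.15] [-0.16  1.   -0.01]
t: 11.58
tool_pos: [0.5382, 0.0787, 0.1129]
tcp_rot: [0.157, -0.078, 0.984, 0.011]
force: [0.5, 0.2, -0.6]
width: 0.366
shift cm [ 0.35 -0.    0.08] turn deg [0. 0. 0.] dist 0.35 0.0
[ 0.52  0.22 -0.61] [-0.17  1.03  0.02]
```

```bash
python3 -m jog '[[[0.2,0,0.3],[0,0.3,0],0.8]]'; python3 -c "
from h import *
delta(rail(.138,0,.0142),toolR(YAW+np.pi+np.radians(.7),-np.radians(18)));print(observe()['force'].round(2),observe()['moment'].round(2))";  python3 -m jog '[[[0.1,0,0.2],[0,0,0],0.8]]'; python3 -c "
from h import *
delta(rail(.138,0,.0142),toolR(YAW+np.pi+np.radians(.7),-np.radians(18)));print(observe()['force'].round(2),observe()['moment'].round(2))"
```

```text
t: 11.7
tool_pos: [0.5384, 0.0787, 0.1126]
tcp_rot: [0.157, -0.079, 0.984, 0.011]
force: [-23.7, -1.2, 39.2]
width: 0.364
shift cm [ 0.36 -0.    0.04] turn deg [-0.15  0.09  0.21] dist 0.36 0.3
[-23.67  -1.2   39.21] [-0.03  4.82  0.17]
t: 11.82
tool_pos: [0.5384, 0.0787, 0.1128]
tcp_rot: [0.158, -0.079, 0.984, 0.011]
force: [-16.1, 1.5, 20.2]
width: 0.366
shift cm [ 0.36 -0.    0.05] turn deg [-0.15  0.22  0.22] dist 0.36 0.3
[-16.05   1.45  20.16] [0.27 4.3  0.25]
```

```bash
python3 -m jog '[[[0,0,0],[0,0,0],0.8],[[0,0,0],[0,0,0],0.8]]'
python3 - <<'E'
from h import *
delta(rail(.138,0,.0142),toolR(YAW+np.pi+np.radians(.7),-np.radians(18)));print(observe()['force'].round(2))
a=grab_frame('top');b=grab_frame('scene')
A=lambda im,x0,y0,w,h,k:cv2.resize(im[y0:y0+h,x0:x0+w,::-1],None,fx=k,fy=k,interpolation=cv2.INTER_CUBIC)
cv2.imwrite('pics/t8.png',np.hstack([A(a,225,165,40,40,10),A(a,225,215,40,40,10)]))
cv2.imwrite('pics/s8.png',np.hstack([A(b,195,205,50,70,8),A(b,230,240,50,70,8)]))
E
```

```text
t: 12.08
tool_pos: [0.5385, 0.0788, 0.1131]
tcp_rot: [0.158, -0.079, 0.984, 0.011]
force: [-0.1, 0.3, 0.1]
width: 0.363
shift cm [ 0.39 -0.01  0.07] turn deg [-0.13  0.28  0.22] dist 0.39 0.4
[-0.12  0.31  0.07]
```

View pics/s8.png

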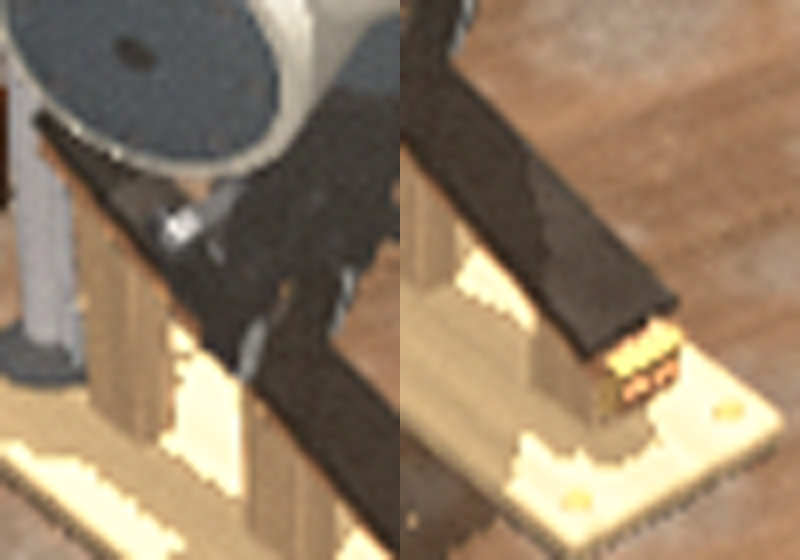

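View pics/t8.png

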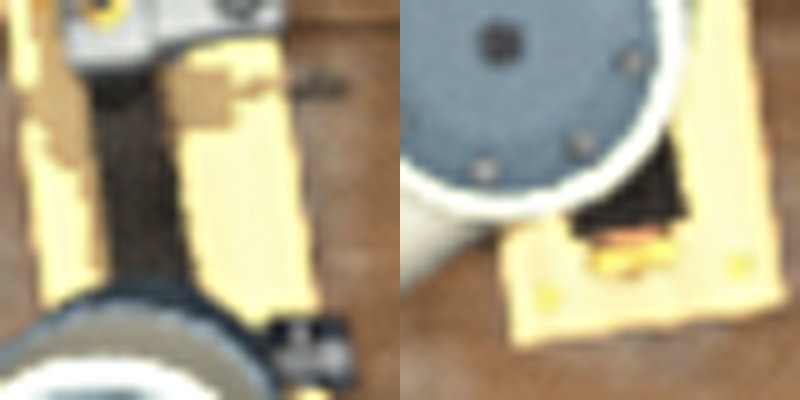

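```bash
cat > r.sh <<'E'
python3 -c "
from h import *
delta(rail(.138,0,.0142),toolR(YAW+np.pi+np.radians(.7),-np.radians(18)));o,p,R=st();print('Ftool',R.inv().apply(o['force']).round(1))"
E
python3 -m jog '[[[0.2,0,-0.1],[0,0.3,0.2],0.8]]'; sh r.sh; python3 -m jog '[[[0.25,0,0],[0,0,0],0.8]]';sh r.sh; python3 -m jog '[[[0.25,0,0],[0,0,0],0.8]]';sh r.sh
```

```text
t: 12.3
tool_pos: [0.5362, 0.0783, 0.1128]
tcp_rot: [0.155, -0.077, 0.985, 0.011]
force: [-0.8, -0.6, -1.1]
width: 0.365
shift cm [ 0.15 -0.    0.13] turn deg [-0.15 -0.09  0.01] dist 0.2 0.2
Ftool [ 1.2 -0.4  0.8]
t: 12.42
tool_pos: [0.5338, 0.0779, 0.1118]
tcp_rot: [0.155, -0.077, 0.985, 0.011]
force: [0.1, 0.3, -0.1]
width: 0.365
shift cm [-0.12  0.    0.1 ] turn deg [-0.16 -0.13 -0.01] dist 0.15 0.2
Ftool [-0.1  0.3  0.1]
t: 12.55
tool_pos: [0.5328, 0.0782, 0.1119]
tcp_rot: [0.157, -0.078, 0.985, 0.011]
force: [6.5, 0.2, 1.1]
width: 0.368
shift cm [-0.2  -0.04  0.15] turn deg [-0.13  0.07  0.05] dist 0.25 0.2
Ftool [-6.5 -0.8  1. ]
```

```bash
python3 -m jog '[[[0.1,0,0.15],[0,0,0],0.8]]'; sh r.sh; python3 -m jog '[[[0.1,0,0.12],[0,0,0],0.8]]'; sh r.sh
```

```text
t: 12.68
tool_pos: [0.5331, 0.0783, 0.1111]
tcp_rot: [0.158, -0.078, 0.984, 0.011]
force: [-5.8, -0.7, 13.5]
width: 0.363
shift cm [-0.19 -0.05  0.06] turn deg [-0.12  0.2   0.08] dist 0.21 0.2
Ftool [  1.3   0.2 -14.6]
t: 12.8
tool_pos: [0.5331, 0.0783, 0.1111]
tcp_rot: [0.159, -0.078, 0.984, 0.011]
force: [-6.5, -1.3, 13.1]
width: 0.363
shift cm [-0.19 -0.05  0.06] turn deg [-0.12  0.32  0.11] dist 0.21 0.4
Ftool [  2.2  -0.3 -14.5]
```

```bash
python3 -m jog '[[[0.2,0,0],[0,0.3,0],0.8]]'; sh r.sh; python3 -m jog '[[[0.2,0,0.03],[0,0,0],0.8]]'; sh r.sh
python3 - <<'E'
from h import *
a=grab_frame('top');b=grab_frame('scene')
A=lambda im,x0,y0,w,h,k:cv2.resize(im[y0:y0+h,x0:x0+w,::-1],None,fx=k,fy=k,interpolation=cv2.INTER_CUBIC)
cv2.imwrite('pics/c9.png',np.hstack([A(a,225,215,40,40,10),A(b,240,260,40,40,10)]))
E
```

```text
t: 12.92
tool_pos: [0.5327, 0.0787, 0.1119]
tcp_rot: [0.158, -0.079, 0.984, 0.012]
force: [8.0, -0.5, 1.6]
width: 0.368
shift cm [-0.2  -0.09  0.15] turn deg [-0.08  0.24  0.16] dist 0.27 0.3
Ftool [-7.9 -1.8  0.9]
t: 13.05
tool_pos: [0.5325, 0.079, 0.1123]
tcp_rot: [0.16, -0.079, 0.984, 0.012]
force: [6.6, -0.1, 0.6]
width: 0.366
shift cm [-0.2  -0.13  0.19] turn deg [-0.04  0.46  0.22] dist 0.31 0.5
Ftool [-6.4 -1.2  1.5]
```

View pics/c9.png

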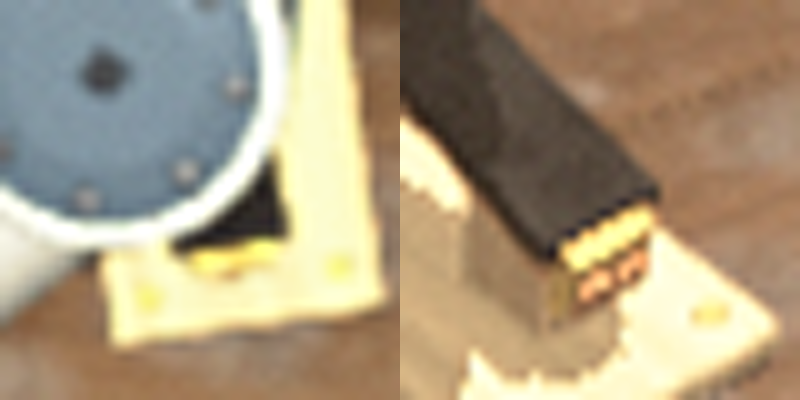

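```bash
python3 -m jog '[[[-0.02,-0.15,0.1],[0,0.4,0.2],0.8]]'; sh r.sh; python3 -m jog '[[[0.05,0,0.15],[0,0,0],0.8]]'; sh r.sh
```

```text
t: 13.28
tool_pos: [0.5332, 0.0777, 0.1114]
tcp_rot: [0.156, -0.077, 0.985, 0.012]
force: [1.1, -0.1, -0.2]
width: 0.362
shift cm [-0.19  0.02  0.09] turn deg [-0.02  0.05  0.  ] dist 0.21 0.1
Ftool [-0.9 -0.3  0.5]
t: 13.4
tool_pos: [0.5333, 0.0776, 0.1111]
tcp_rot: [0.157, -0.077, 0.985, 0.012]
force: [-12.2, -0.4, 21.9]
width: 0.361
shift cm [-0.19  0.03  0.05] turn deg [-0.04  0.08 -0.01] dist 0.19 0.1
Ftool [  4.7   1.5 -24.6]
```

```bash
python3 -m jog '[[[0,0,0.05],[0,0,0],0.5],[[0,0,0],[0,0,0],0.4],[[0,0,0],[0,0,0],0.35],[[0,0,0],[0,0,0],0.35]]';sh r.sh; python3 -m jog '[[[0,0,-0.5],[0,0,0],0.35],[[0,0,-1.5],[0,0,0],0.35],[[1,0,-3],[0,0,0],0.3],[[2,0,-4],[0,0,0],0],[[3,0,-5],[0,0,0],0],[[3,0,-5],[0,0,0],0],[[3,0,-3],[0,0,0],0],[[0,0,0],[0,0,0],0]]'
python3 - <<'E'
from h import *
a=crop('top',200,140,320,260,5,'pics/t10.png');b=crop('scene',170,150,330,310,4,'pics/s10.png')
np.save('t10.npy',a);np.save('s10.npy',b)
E
```

```text
t: 13.9
tool_pos: [0.5306, 0.0763, 0.1079]
tcp_rot: [0.153, -0.076, 0.985, 0.011]
force: [0.8, 0.1, -0.0]
width: 0.654
shift cm [-0.55  0.11 -0.16] turn deg [-0.11 -0.34 -0.11] dist 0.59 0.4
Ftool [-0.7 -0.1  0.3]
t: 14.9
tool_pos: [0.3463, 0.0469, 0.289]
tcp_rot: [0.154, -0.075, 0.985, 0.013]
force: [-0.6, 0.5, -0.5]
width: 0.999
```

View pics/t10.png

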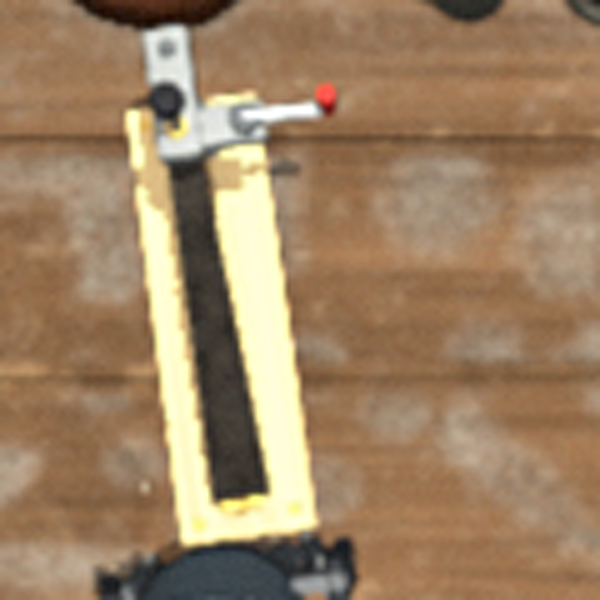

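View pics/s10.png

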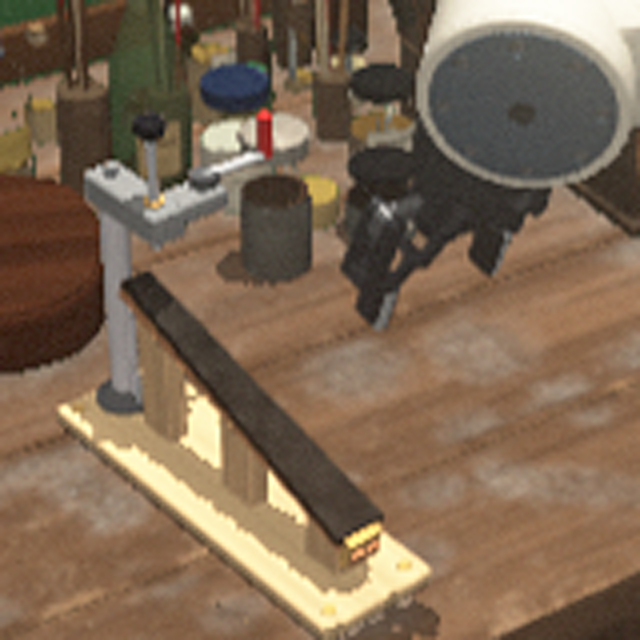

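Run:
```python
from h import *
a=np.load('t10.npy').astype(int); g=a.sum(2)/3
for r in range(176,238,6):
    row=g[r,225:262]; i=np.where(row<75)[0]; i=i[(i>3)]
    def sub(lo,hi): # crossing at 110
        return lo+(row[lo]-110)/(row[lo]-row[hi])*(hi-lo)
    l=sub(i[0]-1,i[0]) if row[i[0]-1]>110 else sub(i[0]-2,i[0]-1); h=i[-1]; k=h+1 if row[h+1]>110 else h+2; rr=sub(k-1,k)
    L=inrail('top',(225+l,r),.009);R=inrail('top',(225+rr,r),.009); print(r,L[:2].round(1),R[:2].round(1),'c',((L+R)/2)[1].round(2),'w',(L-R)[1].round(1))
```

```text
176 [230.6  15.8] [226.6 -12.2] c 1.82 w 27.9
182 [209.6  16.3] [205.7 -10.5] c 2.9 w 26.8
188 [188.4  16.3] [184.6 -10.2] c 3.06 w 26.5
194 [167.3  17.5] [163.2 -11.2] c 3.13 w 28.7
200 [146.1  18.3] [141.7 -12.3] c 3.05 w 30.6
206 [124.6  17.7] [120.  -13.8] c 1.95 w 31.5
212 [103.3  18.6] [ 98.4 -14.7] c 1.93 w 33.3
218 [81.7 18.4] [ 76.6 -15.6] c 1.4 w 34.1
224 [60.  18.6] [ 54.8 -16.4] c 1.06 w 35.0
230 [38.6 20.5] [ 32.8 -18. ] c 1.26 w 38.5
236 [16.6 19.8] [ 10.9 -18.5] c 0.67 w 38.3
```

Run:
```python
from h import *
a=np.load('t10.npy');b=np.load('s10.npy')
A=lambda im,x0,y0,w,h,k:cv2.resize(im[y0:y0+h,x0:x0+w,::-1],None,fx=k,fy=k,interpolation=cv2.INTER_NEAREST)
z=np.hstack([A(a,235,225,24,24,16),A(b,246,270,24,24,16)])
def dot(n,p,x0,y0,off,col):
    u=proj(n,p); cv2.circle(z,(int((u[0]-x0+.5)*16+off),int((u[1]-y0+.5)*16)),3,col,-1)
for n,x0,y0,off in(('top',235,225,0),('scene',246,270,384)):
    for y in(-.0215,.0215): dot(n,rail(0,y,.009),x0,y0,off,(255,0,255))
    for y in(-.015,.015): dot(n,rail(0,y,.007),x0,y0,off,(0,255,0)); dot(n,rail(-.006,y,.007),x0,y0,off,(255,255,0))
cv2.imwrite('pics/c11.png',z)
```

```text
(no output)
```

View pics/c11.png

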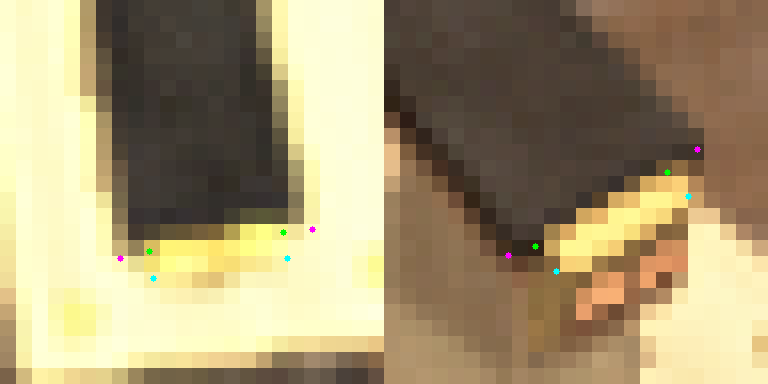

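The board sits snug on the toe and centred to within about 1 mm. Next is the depth stop: raise the tool, level it and close the jaws.

```bash
python3 - <<'E'
from h import *
print(rest(.103,0,.2938), proj('top',rest(.103,0,.2938)),proj('scene',rest(.103,0,.2938)))
a=np.load('t10.npy').astype(int)
K=np.array([.6348,.0925,0])
delta([.6348-.10,.0925-.015,.37],toolR(YAW+np.pi));
E
python3 -m jog '[[[0,0,-2],[0,4.5,0],0.5],[[0,0,-2],[0,4.5,0],1],[[0,0,-2],[0,4.5,0],1],[[0,0,-1],[0,4.5,0],1],[[0,0,0],[0,0,0],1]]'
python3 - <<'E'
from h import *
delta([.6348-.10,.0925-.015,.37],toolR(YAW+np.pi)); print(observe()['qpos'].round(2))
E
```

```text
[0.63525234 0.09272351 0.2938    ] [232.87209757 158.96872299] [206.06460832 178.36103245]
shift cm [-20.63   0.17  -2.2 ] turn deg [ 0.05 17.52  0.43] dist 20.75 17.5
t: 15.62
tool_pos: [0.335, 0.0447, 0.3503]
tcp_rot: [-0.016, -0.075, 0.997, -0.004]
force: [-0.1, 0.4, -0.5]
width: 0.001
shift cm [-20.17   0.26  -2.64] turn deg [-0.32 -1.88  0.28] dist 20.35 1.9
[ 0.6  -0.16 -0.06 -0.01 -1.7  -2.02]
```

```bash
python3 -m jog '[[[-4,0,-0.5],[0,-1.5,0],1],[[-4,0,0],[0,0,0],1],[[-4,0,0],[0,0,0],1],[[-4,0,0],[0,0,0],1],[[-4,0,0],[0,0,0],1],[[-4,0,0],[0,0,0],1],[[-3,0,0],[0,0,0],1],[[0,0,0],[0,0,0],1]]'
python3 - <<'E'
from h import *
delta([.635,.0925,.325],toolR(YAW+np.pi)); print(observe()['qpos'].round(2))
E
```

```text
t: 16.62
tool_pos: [0.612, 0.0842, 0.3404]
tcp_rot: [-0.006, -0.073, 0.997, -0.005]
force: [-0.3, 0.3, 0.4]
width: 0.0
shift cm [-2.42  0.5   1.5 ] turn deg [-0.53 -0.77  0.05] dist 2.89 0.9
[ 0.39  0.41  0.57  0.01 -1.75 -1.82]
```

```bash
python3 -m jog '[[[-2.4,0.5,0.3],[-0.5,-0.8,0],1],[[0,0,0],[0,0,0],1]]'
python3 - <<'E'
from h import *
delta([.635,.0925,.315],toolR(YAW+np.pi)); 
crop('scene',170,130,290,220,6,'pics/s12.png');crop('top',200,120,300,200,6,'pics/t12.png')
E
```

```text
t: 16.88
tool_pos: [0.6351, 0.0925, 0.3352]
tcp_rot: [-0.0, -0.072, 0.997, -0.001]
force: [-0.7, -0.5, -0.0]
width: 0.002
shift cm [0.01 0.   2.02] turn deg [-0.07 -0.04  0.01] dist 2.02 0.1
```

View pics/s12.png

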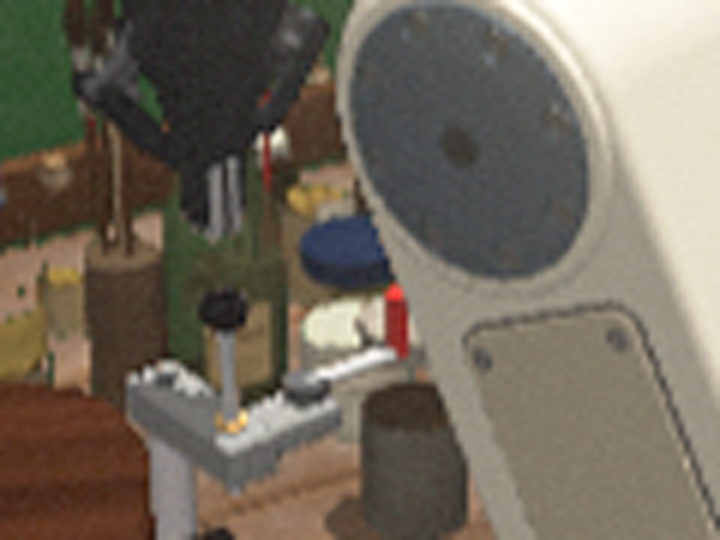

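View pics/t12.png

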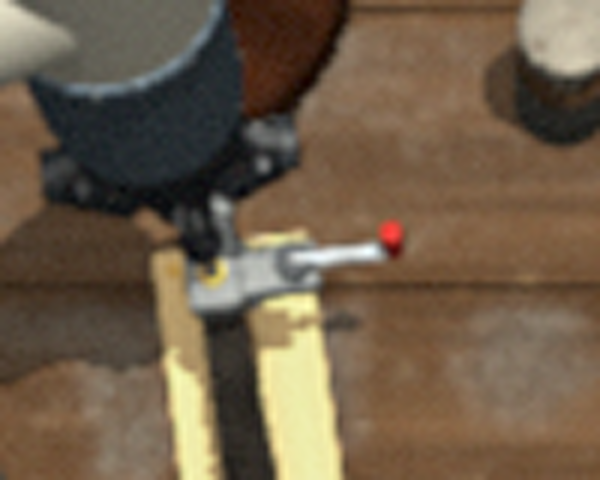

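```bash
cat > k.sh <<'E'
python3 -c "
from h import *
delta([.635,.0925,.3048-.045],toolR(YAW+np.pi));o=observe();print('F',o['force'].round(1),'maxv')"
E
python3 -m jog '[[[0,0,1],[0,0,0],1],[[0,0,1],[0,0,0],1],[[0,0,0],[0,0,0],1]]';sh k.sh; python3 -m jog '[[[0,0,0.4],[0,0,0],1]]';sh k.sh; python3 -m jog '[[[0,0,0.4],[0,0,0],1]]';sh k.sh
```

```text
t: 17.35
tool_pos: [0.6331, 0.0916, 0.3173]
tcp_rot: [0.002, -0.072, 0.997, -0.0]
force: [0.6, -0.1, 0.5]
width: 0.004
shift cm [-0.18  0.07  5.75] turn deg [-0.06  0.22  0.01] dist 5.76 0.2
F [ 0.6 -0.1  0.5] maxv
t: 17.48
tool_pos: [0.6331, 0.0915, 0.3138]
tcp_rot: [0.003, -0.072, 0.997, -0.0]
force: [0.1, -0.0, -0.4]
width: 0.0
shift cm [-0.17  0.08  5.4 ] turn deg [-0.06  0.29  0.01] dist 5.41 0.3
F [ 0.1 -0.  -0.4] maxv
t: 17.6
tool_pos: [0.6331, 0.0915, 0.3096]
tcp_rot: [0.003, -0.072, 0.997, -0.0]
force: [0.1, -0.3, -0.5]
width: 0.0
shift cm [-0.17  0.08  4.98] turn deg [-0.06  0.29  0.01] dist 4.98 0.3
F [ 0.1 -0.3 -0.5] maxv
```

```bash
python3 -m jog '[[[-0.2,0.1,0.4],[0,0.3,0],1]]';sh k.sh; python3 -m jog '[[[0,0,0.4],[0,0,0],1]]';sh k.sh; python3 -m jog '[[[0,0,0.4],[0,0,0],1],[[0,0,0.4],[0,0,0],1]]';sh k.sh
```

```text
t: 17.73
tool_pos: [0.635, 0.0927, 0.3057]
tcp_rot: [0.0, -0.072, 0.997, -0.0]
force: [-0.7, 0.4, -0.3]
width: -0.004
shift cm [ 0.   -0.01  4.59] turn deg [-0.06  0.01  0.01] dist 4.59 0.1
F [-0.7  0.4 -0.3] maxv
t: 17.85
tool_pos: [0.6352, 0.0929, 0.3011]
tcp_rot: [-0.0, -0.072, 0.997, -0.001]
force: [-0.2, 1.0, 1.6]
width: -0.002
shift cm [ 0.03 -0.03  4.13] turn deg [-0.06 -0.01  0.01] dist 4.13 0.1
F [-0.2  1.   1.6] maxv
t: 18.1
tool_pos: [0.6352, 0.0929, 0.2934]
tcp_rot: [0.0, -0.072, 0.997, -0.001]
force: [-1.3, 0.3, 2.8]
width: -0.0
shift cm [ 0.03 -0.03  3.36] turn deg [-0.06  0.03  0.02] dist 3.36 0.1
F [-1.3  0.3  2.8] maxv
```

```bash
python3 -m jog '[[[0,0,0.5],[0,0,0],1],[[0,0,0.5],[0,0,0],1],[[0,0,0.5],[0,0,0],1],[[0,0,0.5],[0,0,0],1]]';sh k.sh; python3 -m jog '[[[0,0,0.3],[0,0,0],1],[[0,0,0.3],[0,0,0],1]]';sh k.sh
```

```text
t: 18.6
tool_pos: [0.6352, 0.0929, 0.2727]
tcp_rot: [0.001, -0.072, 0.997, -0.0]
force: [-2.1, 0.9, 2.4]
width: 0.004
shift cm [ 0.03 -0.03  1.29] turn deg [-0.05  0.09  0.02] dist 1.29 0.1
F [-2.1  0.9  2.4] maxv
t: 18.85
tool_pos: [0.6352, 0.0929, 0.266]
tcp_rot: [0.001, -0.072, 0.997, -0.0]
force: [-0.9, -0.2, 1.8]
width: -0.001
shift cm [ 0.03 -0.04  0.62] turn deg [-0.05  0.08  0.03] dist 0.62 0.1
F [-0.9 -0.2  1.8] maxv
```

```bash
for i in 1; do python3 -m jog '[[[0,0,0.2],[0,0,0],1]]';sh k.sh; python3 -m jog '[[[0,0,0.15],[0,0,0],1]]';sh k.sh;python3 -m jog '[[[0,0,0.15],[0,0,0],1]]';sh k.sh; done
```

```text
t: 18.98
tool_pos: [0.6352, 0.0928, 0.2637]
tcp_rot: [0.001, -0.072, 0.997, -0.0]
force: [-0.2, 0.0, 2.3]
width: 0.001
shift cm [ 0.03 -0.03  0.39] turn deg [-0.06  0.07  0.02] dist 0.39 0.1
F [-0.2  0.   2.3] maxv
t: 19.1
tool_pos: [0.6352, 0.0929, 0.2621]
tcp_rot: [0.001, -0.072, 0.997, -0.0]
force: [-1.0, -0.0, 2.2]
width: 0.004
shift cm [ 0.03 -0.04  0.23] turn deg [-0.05  0.07  0.02] dist 0.23 0.1
F [-1.  -0.   2.2] maxv
t: 19.23
tool_pos: [0.6352, 0.0929, 0.2605]
tcp_rot: [0.001, -0.072, 0.997, -0.0]
force: [-0.8, 1.0, 2.7]
width: -0.002
shift cm [ 0.03 -0.03  0.07] turn deg [-0.05  0.07  0.02] dist 0.08 0.1
F [-0.8  1.   2.7] maxv
```

```bash
for i in 1; do python3 -m jog '[[[0,0,0.12],[0,0,0],1]]';sh k.sh; python3 -m jog '[[[0,0,0.12],[0,0,0],1]]';sh k.sh;python3 -m jog '[[[0,0,0.12],[0,0,0],1]]';sh k.sh; done
```

```text
t: 19.35
tool_pos: [0.6353, 0.0929, 0.2595]
tcp_rot: [0.001, -0.072, 0.997, -0.0]
force: [-1.7, 0.8, 5.7]
width: 0.001
shift cm [ 0.03 -0.03 -0.03] turn deg [-0.06  0.09  0.02] dist 0.05 0.1
F [-1.7  0.8  5.7] maxv
t: 19.48
tool_pos: [0.6353, 0.0929, 0.2594]
tcp_rot: [0.001, -0.073, 0.997, -0.0]
force: [-4.2, 0.7, 8.7]
width: 0.0
shift cm [ 0.03 -0.03 -0.04] turn deg [-0.06  0.16  0.04] dist 0.06 0.2
F [-4.2  0.7  8.7] maxv
t: 19.6
tool_pos: [0.6353, 0.0929, 0.2594]
tcp_rot: [0.002, -0.073, 0.997, -0.0]
force: [-3.0, 0.6, 6.3]
width: 0.003
shift cm [ 0.03 -0.03 -0.04] turn deg [-0.06  0.24  0.05] dist 0.06 0.3
F [-3.   0.6  6.3] maxv
```

Travel stopped firmly at TCP z = 0.2594 with about 9 N, so the ball bears on the board. Retract and look.

```bash
python3 -m jog '[[[0,0,-0.5],[0,0,0],1],[[0,0,-2],[0,0,0],1],[[0,0,-4],[0,0,0],1],[[4,0,-4],[0,0,0],1],[[5,0,-2],[0,0,0],1],[[5,0,0],[0,0,0],1],[[5,0,0],[0,0,0],1],[[0,0,0],[0,0,0],1]]'
python3 - <<'E'
from h import *
a=crop('top',200,140,320,260,5,'pics/t13.png');b=crop('scene',180,160,300,300,5,'pics/s13.png')
np.save('t13.npy',a);np.save('s13.npy',b)
E
```

```text
t: 20.6
tool_pos: [0.4426, 0.0643, 0.3849]
tcp_rot: [-0.0, -0.072, 0.997, -0.001]
force: [-0.0, 0.6, -0.2]
width: -0.0
```

View pics/t13.png

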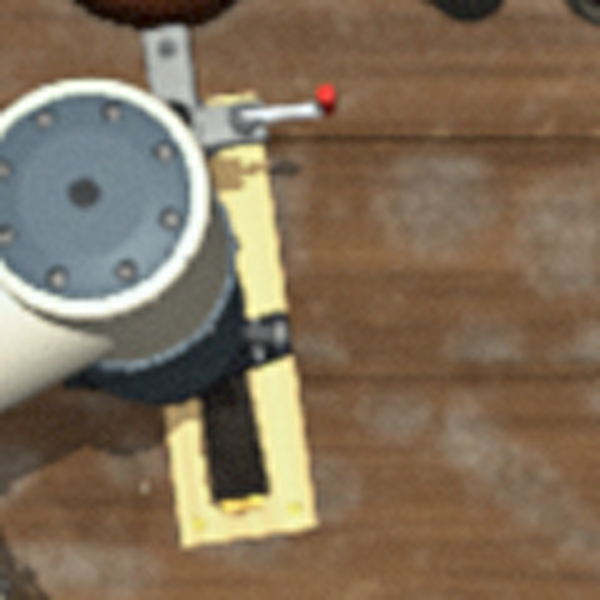

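View pics/s13.png

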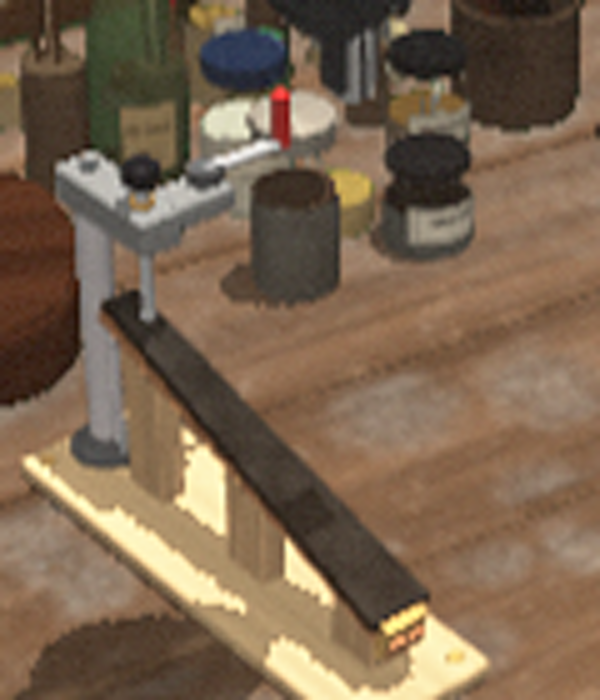

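The scene crop shows the rod on the board's midline, about (148,318), and the board unmoved. Now I'll locate the red peg.

```bash
cat >> h.py <<'E'
def peg(th,z=.25):
    a=np.radians(-80)-th; return rest(.103+.055*np.cos(a),-.045+.055*np.sin(a),z)
E
python3 - <<'E'
from h import *
for n in('top','scene'):
    h=cv2.cvtColor(np.ascontiguousarray(np.load(('t' if n=='top' else 's')+'13.npy')),cv2.COLOR_RGB2HSV)
    m=(((h[...,0]<6)|(h[...,0]>174))&(h[...,1]>150)&(h[...,2]>90)).astype(np.uint8)
    N,l,s,c=cv2.connectedComponentsWithStats(m)
    for i in range(1,N):
        if s[i,4]>8 and 220<c[i][0]<280 and 150<c[i][1]<200: print(n,s[i],c[i])
for z in(.22,.235,.25,.265,.28): print(z,peg(0,z).round(4),proj('top',peg(0,z)).round(1),proj('scene',peg(0,z)).round(1))
print(tri((264.7,158.5),(236,178)))
E
```

```text
top [263 157   4   5  15] [264.8        158.66666667]
scene [234 177   4  12  35] [235.94285714 182.4       ]
0.22 [ 0.659 -0.004  0.22 ] [264.7 158.5] [232.7 188.4]
0.235 [ 0.659 -0.004  0.235] [264.6 157.1] [232.5 184. ]
0.25 [ 0.659 -0.004  0.25 ] [264.4 155.8] [232.4 179.6]
0.265 [ 0.659 -0.004  0.265] [264.2 154.4] [232.3 175.2]
0.28 [ 0.659 -0.004  0.28 ] [264.1 153. ] [232.1 170.7]
(array([ 0.6452447 , -0.00684663,  0.26167733]), np.float64(0.003414715628065906))
```

Run:
```python
from h import *
for th in(.1,.15,.2,.25,.3):
    print(th,[(z,proj('top',peg(th,z)).round(1).tolist(),proj('scene',peg(th,z)).round(1).tolist()) for z in(.225,.26)])
p=np.array([.6452,-.0068,0]); r=inrest(p)-[.103,-.045,0]; print(r,np.hypot(r[0],r[1]),-80-np.degrees(np.arctan2(r[1],r[0])))
```

```text
0.1 [(0.225, [265.1, 159.6], [233.9, 187.6]), (0.26, [264.7, 156.4], [233.6, 177.3])]
0.15 [(0.225, [265.3, 160.4], [234.5, 187.9]), (0.26, [264.9, 157.3], [234.2, 177.6])]
0.2 [(0.225, [265.4, 161.2], [235.1, 188.3]), (0.26, [265.0, 158.1], [234.8, 178.0])]
0.25 [(0.225, [265.5, 162.0], [235.6, 188.6]), (0.26, [265.1, 158.9], [235.3, 178.4])]
0.3 [(0.225, [265.5, 162.8], [236.1, 189.0]), (0.26, [265.1, 159.7], [235.8, 178.7])]
[-0.00448849 -0.05491866  0.        ] 0.05510177613929178 14.672388648713124
```

```bash
cat >> h.py <<'E'
def pegT(th,z=.25): delta(peg(th,z),toolR(YAW+np.radians(280)-th))
E
python3 -m jog '[[[0,0,0],[0,0,-10.5],1],[[0,0,0],[0,0,-10.5],1],[[0,0,0],[0,0,-10.5],0.5],[[0,0,0],[0,0,-10.5],0.5],[[0,0,0],[0,0,-10.5],0.5],[[0,0,0],[0,0,-10.5],0.5],[[0,0,0],[0,0,-10.5],0.5],[[0,0,0],[0,0,-10.5],0.5]]'
python3 -c "
from h import *
pegT(.22,.33);print(observe()['qpos'].round(2))"
```

```text
t: 21.7
tool_pos: [0.4538, 0.068, 0.3758]
tcp_rot: [0.009, 0.733, -0.681, -0.003]
force: [0.0, 0.1, -0.2]
width: 0.501
shift cm [  8.82 -18.82   4.31] turn deg [ 1.03 -0.42 -1.45] dist 21.23 1.8
[ 0.49  0.08  0.23 -0.   -1.74 -0.42]
```

```bash
python3 -m jog '[[[1.8,-3.8,0.4],[0.5,0,-1.4],0.5],[[1.8,-3.8,0.4],[0.5,0,0],0.5],[[1.8,-3.8,0.4],[0,0,0],0.5],[[1.8,-3.8,0.4],[0,0,0],0.5],[[1.5,-3.4,0.4],[0,0,0],0.5],[[0,0,0],[0,0,0],0.5]]'
python3 -c "
from h import *
pegT(.22,.30);print(observe()['qpos'].round(2))"
```

```text
t: 22.45
tool_pos: [0.6603, -0.0028, 0.3436]
tcp_rot: [0.007, 0.742, -0.671, -0.001]
force: [-0.8, -0.3, -0.7]
width: 0.504
shift cm [0.2  1.29 4.38] turn deg [ 0.74 -0.44  0.1 ] dist 4.57 0.9
[ 0.23  0.52  0.75  0.01 -1.82 -0.13]
```

```bash
python3 -m jog '[[[0.2,1.3,2],[0.7,-0.4,0],0.5],[[0,0,1.5],[0,0,0],0.5],[[0,0,0],[0,0,0],0.5]]'
python3 - <<'E'
from h import *
pegT(.22,.25)
a=crop('top',220,120,300,200,7,'pics/t14.png');b=crop('scene',190,130,290,220,7,'pics/s14.png')
E
```

```text
t: 22.82
tool_pos: [0.6493, -0.0067, 0.3037]
tcp_rot: [0.002, 0.741, -0.671, -0.001]
force: [0.5, 0.2, 0.3]
width: 0.498
shift cm [-0.04  0.19  5.38] turn deg [ 0.3  -0.08  0.02] dist 5.38 0.3
```

View pics/t14.png

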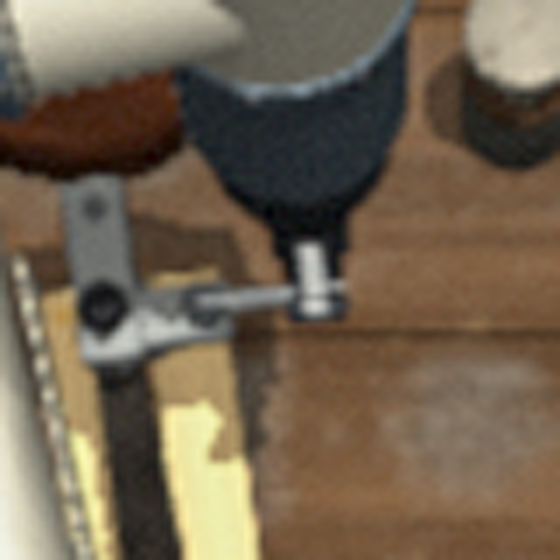

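View pics/s14.png

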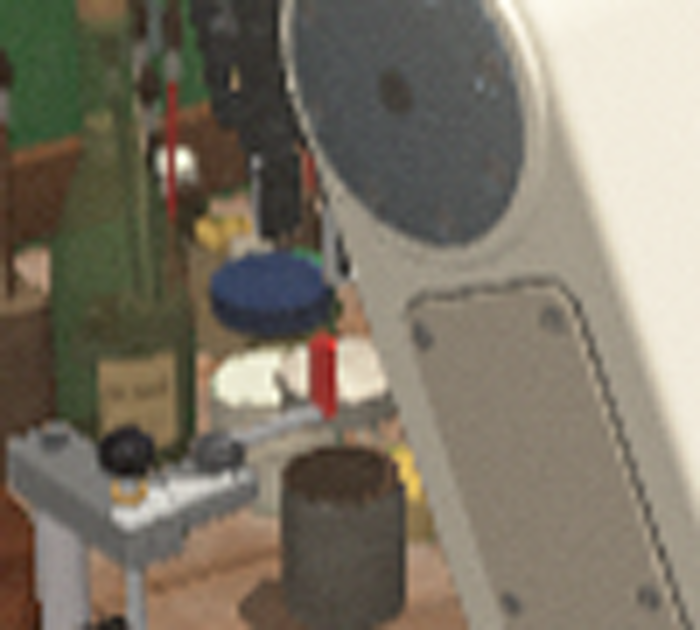

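```bash
python3 -m jog '[[[0,0.2,1.5],[0.3,0,0],0.5],[[0,0,1.5],[0,0,0],0.5],[[0,0,1.5],[0,0,0],0.5],[[0,0,0.7],[0,0,0],0.5],[[0,0,0],[0,0,0],0.5]]'
python3 - <<'E'
from h import *
pegT(.22,.25);print(observe()['force'])
a=crop('top',220,120,300,200,7,'pics/t15.png');b=crop('scene',190,130,290,220,7,'pics/s15.png')
E
```

```text
t: 23.55
tool_pos: [0.6511, -0.0065, 0.2577]
tcp_rot: [-0.004, 0.742, -0.671, 0.005]
force: [-0.5, -0.4, 0.2]
width: 0.498
shift cm [-0.04  0.4   0.76] turn deg [-0.74 -0.14  0.07] dist 0.86 0.8
[-0.47917775 -0.36106333  0.19095417]
```

View pics/s15.png

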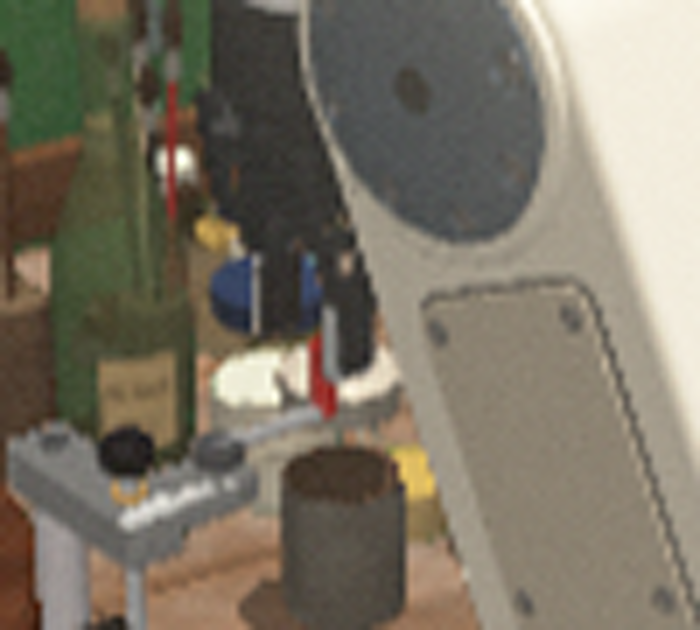

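View pics/t15.png

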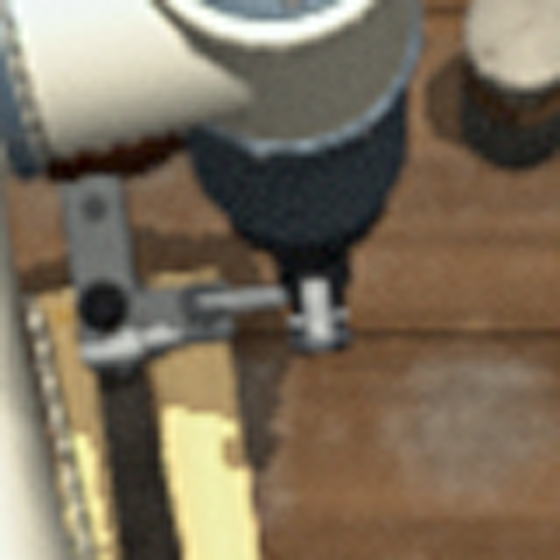

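```bash
python3 -m jog '[[[0,0.4,0.8],[-0.7,0,0],0.5],[[0,0,0],[0,0,0],0.6],[[0,0,0],[0,0,0],0.75],[[0,0,0],[0,0,0],0.95],[[0,0,0],[0,0,0],0.95]]' 20
python3 - <<'E'
from h import *
pegT(.22,.25);print(observe()['force'])
a=crop('top',220,120,300,200,7,'pics/t16.png');b=crop('scene',190,130,290,220,7,'pics/s16.png')
E
```

```text
t: 24.28
tool_pos: [0.6474, -0.0071, 0.2508]
tcp_rot: [0.0, 0.742, -0.671, 0.002]
force: [-0.3, 0.0, -0.0]
width: 0.125
shift cm [-0.06  0.01  0.08] turn deg [-0.13 -0.15  0.06] dist 0.1 0.2
[-0.33722258  0.02712794 -0.02953773]
```

View pics/s16.png

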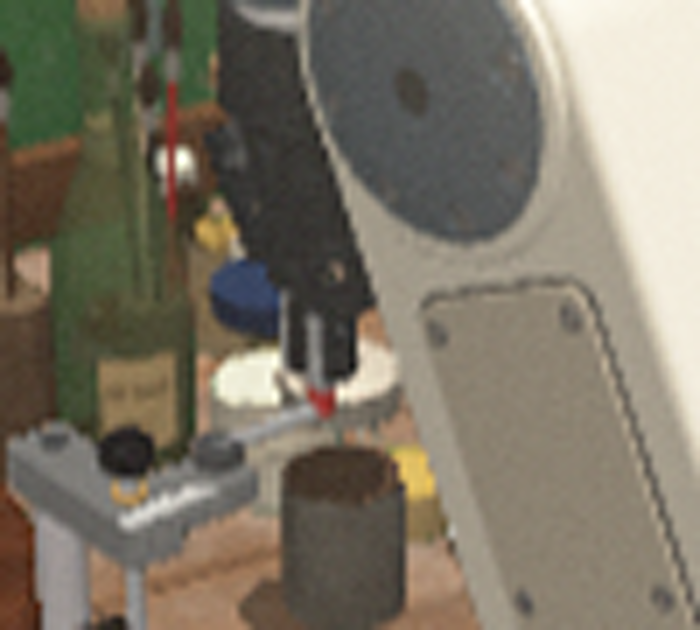

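```bash
python3 -m jog '[[[-0.05,0.4,0],[0,0,4],0.95],[[-0.04,0.67,0],[0,0,7],0.95],[[-0.04,0.67,0],[0,0,7],0.95]]'
cat > g.sh <<'E'
python3 - <<'E'
from h import *
o,p,R=st(); r=inrest(p)-[.103,-.045,0]; th=-np.radians(80)-np.arctan2(r[1],r[0]); th=(th+np.pi)%(2*np.pi)-np.pi
print('th',round(th,3),'rad mm',np.hypot(r[0],r[1])*1000,'Ftool',R.inv().apply(o['force']).round(1)); pegT(th,.25)
E
E
sh g.sh
```

```text
t: 24.75
tool_pos: [0.6306, -0.0069, 0.2508]
tcp_rot: [0.0, -0.624, 0.782, -0.003]
force: [-0.4, -0.1, -1.1]
width: 0.129
th 0.519 rad mm 56.206635477170565 Ftool [0.2 0.4 1.1]
shift cm [-0.12  0.    0.08] turn deg [-0.27 -0.2  -1.38] dist 0.14 1.4
```

```bash
python3 -m jog '[[[-0.12,0.67,0],[0,0,6],0.95],[[-0.05,0.67,0],[0,0,7],0.95],[[-0.05,0.67,0],[0,0,7],0.95],[[-0.05,0.67,0],[0,0,7],0.95]]'; sh g.sh
```

```text
t: 25.25
tool_pos: [0.6063, 0.0038, 0.2508]
tcp_rot: [0.0, -0.416, 0.909, -0.004]
force: [-0.5, -0.9, -1.0]
width: 0.128
th 0.992 rad mm 56.83221742925596 Ftool [ 1.  -0.2  1. ]
shift cm [-0.18  0.01  0.08] turn deg [-0.47 -0.21 -2.27] dist 0.2 2.3
```

```bash
python3 -m jog '[[[-0.2,0.67,0],[0,0,5],0.95],[[-0.05,0.67,0],[0,0,7],0.95],[[-0.05,0.5,0],[0,0,5],0.95]]'; sh g.sh; python3 -m jog '[[[-0.03,0.3,0],[0,0,3],0.95]]'; sh g.sh;  python3 -m jog '[[[-0.03,0.25,0],[0,0,2],0.95]]'; sh g.sh
```

```text
t: 25.62
tool_pos: [0.5944, 0.0166, 0.2508]
tcp_rot: [-0.001, -0.271, 0.963, -0.006]
force: [0.7, -1.9, -0.6]
width: 0.127
th 1.302 rad mm 56.932432466563654 Ftool [ 0.4 -1.9  0.7]
shift cm [-0.19  0.01  0.08] turn deg [-0.68 -0.3  -2.21] dist 0.21 2.3
t: 25.75
tool_pos: [0.5928, 0.0191, 0.2508]
tcp_rot: [-0.001, -0.245, 0.97, -0.007]
force: [0.6, -0.5, -0.5]
width: 0.129
th 1.353 rad mm 56.927288971917406 Ftool [-0.3 -0.7  0.6]
shift cm [-0.19  0.01  0.08] turn deg [-0.72 -0.29 -2.46] dist 0.21 2.6
t: 25.88
tool_pos: [0.5917, 0.021, 0.2508]
tcp_rot: [-0.001, -0.227, 0.974, -0.007]
force: [0.1, -2.8, -1.4]
width: 0.131
th 1.391 rad mm 56.90964668544326 Ftool [ 1.2 -2.5  1.5]
shift cm [-0.19  0.01  0.08] turn deg [-0.76 -0.3  -2.34] dist 0.21 2.5
```

Push on to the end stop.

```bash
python3 -m jog '[[[-0.03,0.25,0],[0,0,1],0.95]]'; sh g.sh;  python3 -m jog '[[[-0.02,0.25,0],[0,0,1],0.95]]'; sh g.sh; python3 -m jog '[[[-0.02,0.25,0],[0,0,0.5],0.95]]'; sh g.sh
```

```text
t: 26.0
tool_pos: [0.5914, 0.0216, 0.2509]
tcp_rot: [-0.001, -0.218, 0.976, -0.009]
force: [5.3, -10.8, -5.7]
width: 0.128
th 1.404 rad mm 56.8778216315133 Ftool [ -0.3 -12.    5.9]
shift cm [-0.19  0.01  0.09] turn deg [-0.97 -0.32 -2.72] dist 0.21 2.9
t: 26.12
tool_pos: [0.5914, 0.0216, 0.2509]
tcp_rot: [-0.0, -0.208, 0.978, -0.011]
force: [6.2, -10.1, -4.3]
width: 0.13
th 1.404 rad mm 56.88428603385382 Ftool [ -1.6 -11.6   4.5]
shift cm [-0.19  0.01  0.09] turn deg [-1.23 -0.35 -3.81] dist 0.21 4.0
t: 26.25
tool_pos: [0.5916, 0.0217, 0.2509]
tcp_rot: [0.0, -0.203, 0.979, -0.013]
force: [5.0, -8.7, -3.2]
width: 0.124
th 1.403 rad mm 56.72860940200428 Ftool [-1.1 -9.9  3.5]
shift cm [-0.17  0.02  0.08] turn deg [-1.48 -0.36 -4.42] dist 0.19 4.7
```

```bash
python3 -m jog '[[[0,0.05,0],[0,0,0],0.85],[[0,0,0],[0,0,0],0.75],[[0,0,0],[0,0,0],0.7],[[0,0,-0.5],[0,0,0],0.7],[[0,0,-2],[0,0,0],0.7],[[0,0,-4],[0,0,0],0.7],[[0,0,-4],[0,0,0],0.7]]'; sh g.sh; python3 -m jog '[[[4,-2,-1],[0,0,0],0.7],[[5,-3,0],[0,0,0],0.7],[[5,-3,0],[0,0,0],0.7],[[5,-3,0],[0,0,0],0.7],[[5,-3,0],[0,0,0],0.7],[[0,0,0],[0,0,0],0.7]]'
python3 - <<'E'
from h import *
a=crop('top',200,140,320,260,5,'pics/t17.png');b=crop('scene',180,160,300,300,5,'pics/s17.png')
np.save('t17.npy',a);np.save('s17.npy',b)
E
```

```text
t: 27.12
tool_pos: [0.5896, 0.0255, 0.3569]
tcp_rot: [-0.002, -0.204, 0.979, -0.013]
force: [0.0, -1.3, 1.0]
width: 0.3
th 1.48 rad mm 56.86169269380163 Ftool [ 0.5 -1.2 -1. ]
shift cm [-0.29  0.26 10.69] turn deg [-1.37 -0.57  0.07] dist 10.7 1.5
t: 27.88
tool_pos: [0.4222, -0.2033, 0.3786]
tcp_rot: [0.003, -0.206, 0.979, -0.014]
force: [-0.0, 0.4, -0.2]
width: 0.299
```

View pics/t17.png

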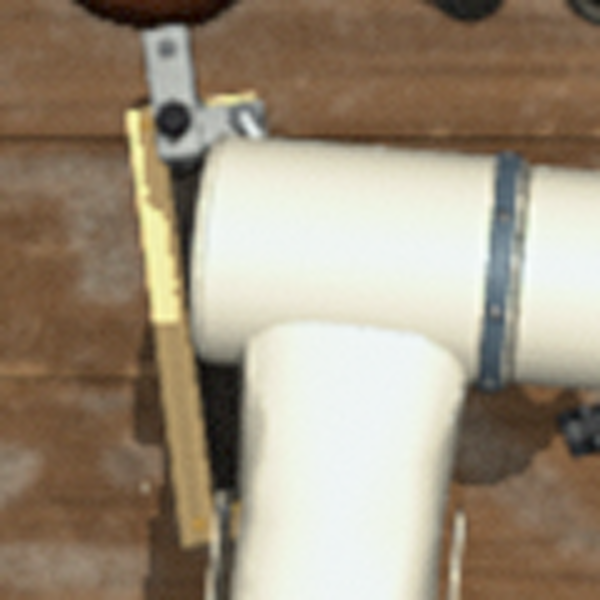

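View pics/s17.png

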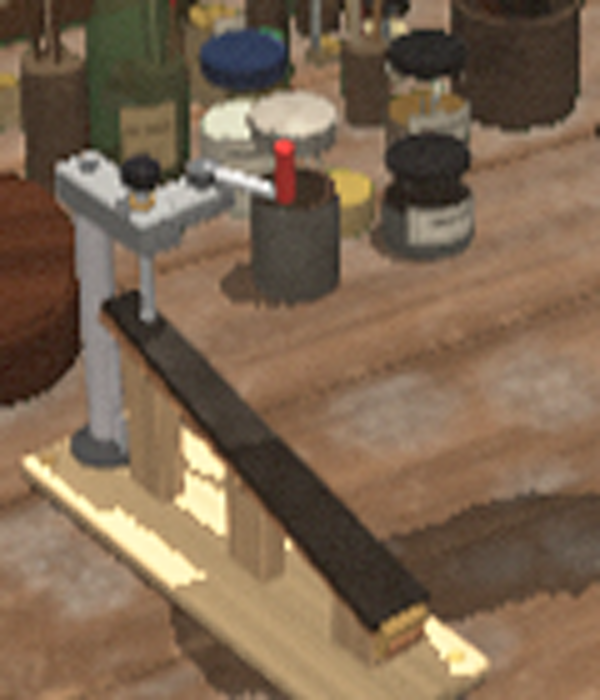

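```bash
python3 -m jog '[[[0,-5,0],[0,0,0],0.7],[[0,-5,0],[0,0,0],0.7],[[0,-5,0],[0,0,0],0.7],[[0,-5,0],[0,0,0],0.7],[[0,-3,0],[0,0,0],0.7],[[0,0,0],[0,0,0],0.7]]'
python3 - <<'E'
from h import *
a=crop('top',200,140,320,260,5,'pics/t18.png');b=grab_frame('scene'); cv2.imwrite('pics/s18.png',b[:,:,::-1])
np.save('t13.npy',a);np.save('s13.npy',b); np.save('t10.npy',a)
for n in('top','scene'):
    h=cv2.cvtColor(np.ascontiguousarray(a if n=='top' else b),cv2.COLOR_RGB2HSV)
    m=(((h[...,0]<6)|(h[...,0]>174))&(h[...,1]>150)&(h[...,2]>90)).astype(np.uint8)
    N,l,s,c=cv2.connectedComponentsWithStats(m)
    for i in range(1,N):
        if s[i,4]>5 and 220<c[i][0]<280 and 140<c[i][1]<215: print(n,s[i],c[i])
for th in(1.3,1.4,1.5):print(th,[(z,proj('top',peg(th,z)).round(1).tolist(),proj('scene',peg(th,z)).round(1).tolist()) for z in(.227,.245,.263)])
g=a.astype(int).sum(2)/3
for r in range(180,238,8):
    row=g[r,225:262]; i=np.where(row<90)[0]; L=inrail('top',(225+i[0]-.5,r),.009);R=inrail('top',(225+i[-1]+.5,r),.009); print(r,((L+R)/2)[:2].round(1))
E
```

```text
t: 28.72
tool_pos: [0.5286, -0.41, 0.3798]
tcp_rot: [0.003, -0.214, 0.977, -0.011]
force: [0.8, -0.1, -0.1]
width: 0.298
top [255 174   3   5  13] [256.07692308 175.69230769]
scene [234 129   1  27  27] [234. 142.]
scene [235 188   4  13  46] [236.56521739 193.7173913 ]
1.3 [(0.227, [257.9, 176.5], [236.9, 197.6]), (0.245, [257.6, 175.1], [236.7, 192.2]), (0.263, [257.3, 173.6], [236.6, 186.8])]
1.4 [(0.227, [256.5, 177.3], [235.9, 198.5]), (0.245, [256.2, 175.9], [235.8, 193.1]), (0.263, [255.9, 174.5], [235.6, 187.6])]
1.5 [(0.227, [254.9, 178.0], [234.8, 199.3]), (0.245, [254.6, 176.6], [234.7, 193.9]), (0.263, [254.3, 175.2], [234.5, 188.5])]
180 [214.5   1.3]
188 [186.4   2.1]
196 [154.1 -24.8]
204 [128.9  -1.7]
212 [100.1  -2.6]
220 [75.3 24.3]
228 [42.9  0.8]
236 [13.9  1.6]
```

View pics/t18.png

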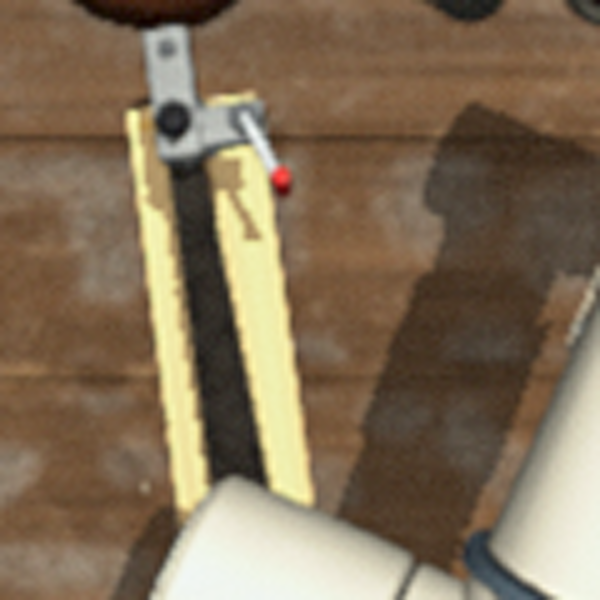

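View pics/s18.png

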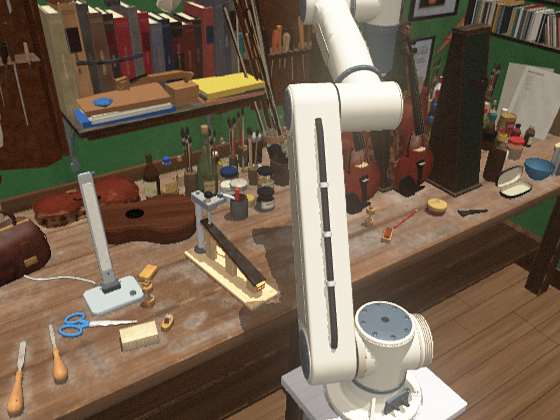

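Both views put the peg at about 1.4 rad. The board and the bystanders are where they were, and the arm is clear, so I'm handing in.

```bash
python3 -c "
from workcell import ctrl
print(ctrl.hand_in())"
```

```text
the job is handed in; nothing more can be done
None
```

The job is done in the order asked and was handed in at about 29 s.

1. **Fingerboard:** it lies on the rail with its wide end against the brass toe, and I let go of it. When I pushed it along the rail it met the toe with about 6–8 N. The highest reading was about 45 N at the wrist, from one press while I was setting the board on the rail.
2. **Depth stop:** I pressed it down by the knob against about 3 N. It stopped about 45 mm down and the force rose to about 9 N; the picture shows the rod standing on the board's midline.
3. **Lever:** I swung it to its end stop, which it met with about 12 N at 1.40 rad. Both cameras showed the handle at about 1.4 rad afterwards.

**Last checks:**
- **Centring:** the two cameras disagree by a few millimetres at the wide end. The scene view puts it about 2 mm left. The top view puts it between 0.4 mm left and 1.7 mm right, depending on whether I compare with the toe or the rail's midline. I took the board as centred within about 1–2 mm and turned less than 1°.
- **After locking:** I did not remeasure the board's line properly. The arm hid its toe end in the last top picture, and an automatic check there gave scattered values, so I judged it unmoved by eye.
- **Bystanders:** those visible in the last scene picture looked undisturbed, and the arm was touching nothing.

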